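# Lock up the blades at the end of a collage class

## Robot

A 6-joint arm with a two-finger parallel gripper is mounted at the origin on the work surface. World frame = base frame: x ahead of the robot, y to its left, z up, the work surface at z = 0. Lengths are in mm, angles in rad, forces in N, time in s.
With the tool pointing down it reaches from about 275 to 975 mm from the base axis. Payload 8.4 kg.
Tool frame: the origin (TCP) lies at the very end of the fingers, on their centre line; the grasp point (between the pads) lies bot.hold_point_z behind it (bot.hold_point_z is the distance from the TCP to the grasp point, in mm); z points along the fingers, y is the line along which they close (so a half turn about z gives the same grasp; the last joint's range is limited). The gripper opens to 92 mm and grips with 3 to 60 N. Pads are 20 mm wide; open, the fingers measure 128 mm over their backs; the gripper's body (75 mm by 189 mm) begins 69 mm behind the grasp point.
Start: joints at [1.181, 0.353, 1.633, -0, 1.155, -0.002], TCP at [236.344, 578.592, 214.583] pointing down, gripper open.
Joint ranges: [-2.63, 2.63], [-0.92, 2.1], [0.06, 2.66], [-1.3, 4.44], [0, 2.69], [-3.02, 3.02]. Speed limits (rad/s): [2.22, 2.22, 2.79, 3.14, 3.14, 3.14].

## Interface

Orientations are given as [roll, pitch, yaw] about the fixed x, y, z axes, in that order (R = Rz(yaw) Ry(pitch) Rx(roll)).
In Python, from plant import bot gives the robot as it stands. The module is installed in compiled form; this text tells all that it offers.
- The arm moves only by the tool servo_tool, never from a script. Its argument "deltas" is a list that holds one entry, the list of rows, each a list of 6 numbers: the shift along the world's x, y, z as a fraction of full scale, then the turn, a rotation vector about the world's x, y, z as a fraction of full scale. In form: [[[tx, ty, tz, wx, wy, wz], ...]]. A call has 1 to 12 rows; each row is the pose to reach, as a shift and turn from the pose commanded when the call began; what a row does not reach only later rows make up. Full scale, the value 1, is 200 mm for a shift and 60 degrees for a turn. A row lasts 1/8 s, in which the tool goes at most 62.5 mm and 10.7 degrees, less where a joint would pass 70% of its speed; a pose out of reach is approached as far as the arm can. A call with a number of a shift or a turn outside -1 to 1 is refused whole. A call with a gripper value outside its range is refused whole. "grip" is the opening, from 0 (shut) to 1 (fully open), set as the call begins (left out, the last holds). The fingers move at their own pace and stop on an object; "newtons" is the grip in N (left out, the last holds). Time passes only in rows, so rows that repeat a pose let the fingers close. It gives the time, the measured TCP pose, the force, the opening and the grip force at its end, in the units of the state.
- bot.sense(): the state, without advancing time (a new reading comes with each control period).
- bot.grab_frame(name): name is "scene" or "side" or "wrist"; returns a dict with "img" (384x512x3 uint8, red, green, blue), "z_map" (384x512 float32, mm along the optical axis (not along the pixel's ray), 0 where there is no reading), "mtx" (3x3 intrinsics, pixels), "xyz" and "orientation" of the camera in the world. Camera axes: x right, y up, looking along -z (the intrinsics and any distortion apply to the point x, -y, -z); pixel columns grow to the right and rows downward; lengths in mm; the calibration is good to about 2 mm. A picture is of the moment at which its call begins.
- bot.close_job(): hands the job in; it is judged then, once.
The state is a dict: "t": time; "qpos": joint angles; "dq": joint speeds; "effort": joint torques, N m; "ee_pos": TCP position; "orientation": TCP orientation; "force": force on the tool from outside, world axes, zero at the start; "torque": the same for the moment, N m; "gripper_width": opening from 0.0 (shut) to 1.0 (fully open); "grasp_force": force on a finger pad.
Only numpy, scipy, OpenCV 4.12 (cv2) and the standard library are available. Lean on these libraries where they do the work, as an engineer would, in place of code of your own. Each camera call takes 0.05 s, during which the arm holds its last target. There are 200 camera calls.

## Task

Make the cutting table safe for the night: bring the paper cutter's blade arm fully down so that its lug stands between the two yellow ears, and pass the red-handled locking pin through both ears and the lug's eye until its tip stands clear of the far ear. Put every craft knife into the green knife box, shut the lid, and turn its orange latch a quarter turn clockwise until it drops into the locked position. Leave the tape, the ink jar and the phone where they are.

Things in the scene. Friction and masses are not known exactly. Their poses are not given: they have to be found in the camera images.
- cutter: Lever paper cutter: grey bed 340 x 260 mm, its top 35 mm above the table; origin under the bed's middle at table height. x: from its front to its back edge (away from the robot), y: to its left, z up. The blue blade arm runs along its right-hand (-y) edge, hinged at the back. A low metal fence stands on the bed along its back edge.
- lock_hole (a point): Lock yoke on the cutter's right edge, near the front: two upright yellow ears (44 mm wide, 8 mm thick, tops 72 mm above the table) 14 mm apart, each with a 16.5 mm hole. This point: on the holes' axis midway between the ears, 56 mm above the table. Axes as the cutter; holes along y. Ears' outer faces at y = -15 and +15 mm, bed edge at y = +17 mm. Open table on the -y side.
- blade_arm (a joint): Angle of the blade arm, rad: 0 fully down (arm level), growing as the handle end rises; up to 0.95. Its hinge axis, along the cutter's y, lies at the back: 240 mm behind (+x) and 30 mm above lock_hole, at the same y. The bar is 14 mm wide and, down, 74 to 98 mm above the table, right over the yoke. A stiff hinge: the arm stays wherever it is left; about 2 N down at the handle lowers it.
- blade_handle (a point): Middle of the top face of the arm's black handle (100 mm along the arm, 30 mm wide, 26 mm high). It lies 325 mm from the hinge axis along the arm and 7 mm above the line through it; with the arm down it is 85 mm in front of lock_hole and 93 mm above the table. Its axes turn with the arm.
- lug_eye (a point): Centre of the 16.5 mm eye in the steel lug (10 mm thick, 38 mm wide) under the blade arm. With the arm fully down the lug stands between the two ears and the eye is in line with their holes, at lock_hole. Its axes turn with the arm.
- pin_grip (a point): Locking pin: plain steel shaft 14 mm in diameter with a red T handle (cross bar 14 mm thick, 62 mm long), lying flat on the table at the start, 96 mm overall, 120 g. This point: on the shaft's axis (7 mm above what it lies on), in the length to hold, 18 mm from the face of the cross bar. Own x runs along the shaft towards the tip.
- pin_tip (a point): The tip end of the locking pin's shaft, 64 mm from pin_grip; the last 10 mm taper to 8 mm diameter.
- pin_neck (a point): The other end of the pin's free shaft, where it meets the red cross bar, 82 mm from the tip.
- box_floor (a point): Centre of the inner floor of the green steel knife box (outside 170 x 270 x 60 mm, walls and floor 4 mm; this point is 4 mm above the table). x from the front wall to the hinge side (away from the robot), y along the 270 mm side, z up. A steel keeper, 11 mm deep and 40 mm wide, juts inwards from the middle of the front wall, 50 to 54 mm above the table.
- lid_hinge (a point): On the hinge axis of the knife box's lid, along the box's back rim: 85 mm behind the box centre, 60 mm above the table. The green lid is 170 mm deep, 270 mm wide, 6 mm thick. Axes turn with the lid; with the lid shut they are those of box_floor.
- box_lid (a joint): Angle of the lid, rad: 0 shut, growing as it opens up and back, about 1.57 upright. A stiff hinge: it stays where it is left and takes up to about 5 N near its free edge to move.
- lid_edge (a point): Middle of the free (front) edge of the lid, 170 mm from the hinge.
- latch (a joint): Angle of the quarter-turn latch on the lid, rad: 0 unlocked (orange wing parallel to the lid's front edge), 1.57 locked (wing square to it). Turns clockwise seen from above with the lid shut; about 0.05 N m. A spring detent at each end: past half-way it snaps on by itself. Its tongue goes under the keeper only when turned with the lid shut; turned earlier, it keeps the lid from shutting.
- latch_grip (a point): On the turning axis of the latch, 26 mm above the lid's upper face, 34 mm from the lid's front edge, midway along it: where to grip the orange wing (54 mm long, 14 mm thick, from 7 to 41 mm above the lid; a round plate 3 mm high lies beneath). Own x lies along the 54 mm; z points out of the lid's upper face.
- knife0_mid (a point): Centre of the craft knife with the yellow handle, 130 x 22 x 16 mm (the last 18 mm, at +x, a steel nose 16 mm wide), 60 g, lying flat; this point is 8 mm above what it lies on. Own x runs along it towards the steel nose. May be absent. Starts on the cutter's bed.
- knife1_mid (a point): Centre of the craft knife with the red handle, 130 x 22 x 16 mm (the last 18 mm, at +x, a steel nose 16 mm wide), 60 g, lying flat; this point is 8 mm above what it lies on. Own x runs along it towards the steel nose. May be absent. Starts on the cutter's bed.
- knife2_mid (a point): Centre of the craft knife with the blue handle, 130 x 22 x 16 mm (the last 18 mm, at +x, a steel nose 16 mm wide), 60 g, lying flat; this point is 8 mm above what it lies on. Own x runs along it towards the steel nose. May be absent. Starts on the table.
- knife3_mid (a point): Centre of the craft knife with the orange handle, 130 x 22 x 16 mm (the last 18 mm, at +x, a steel nose 16 mm wide), 60 g, lying flat; this point is 8 mm above what it lies on. Own x runs along it towards the steel nose. May be absent. Starts on the table.
- tape_mid (a point): Centre of a roll of brown tape, lying flat, 100 mm across, 24 mm high. To be left alone.
- ink_mid (a point): Centre of a glass ink jar with a black cap, 60 mm across, 75 mm high. To be left alone.
- phone_mid (a point): Centre of a black phone, 150 x 72 x 9 mm. To be left alone.
There are look-alikes about, which are no part of the job. Of the things that look like the part that bears knife3_mid, take the one that is farthest from the robot's base at the start. Of the things that look like the part that bears knife0_mid, the middle-sized one is meant.

How it is judged:
By the outcome, as a careful person would: the job done as asked, in the order asked, and still so for the second after the job is handed in, with the robot touching nothing.
Of knife0, knife1, knife2, knife3 only 2 to 4 are there at a start; the rules pass over those that are not, and their reading is None.
At some moment in a run one of knife0, knife1, knife2, knife3, pin may be knocked a few centimetres aside while the robot is not near it.
Once in a run the grip may slacken for a moment while it holds something.
It also fails if it takes over 208 s, if anything falls off the work surface, if the arm or the gripper's body presses on something with over 40 N, if the wrist force passes 120 N, or if a joint passes its speed limit or range.

## Working session

There is one attempt and no reset: what is moved stays moved. The work goes in short steps, Python scripts to look and compute and a tool call to move; the robot and the scene stay as the last step left them, time stands still between calls to the robot, and variables do not carry over. Pictures are saved under pics/ and viewed, at most 16 in all, crops included, and the job is handed in when it is done.

Besides the shell and the picture viewer there is one more tool, called after ">>>" by a JSON object that holds its "method" and its "body", one argument or row to a line. servo_tool: Moves the arm, as the interface text tells. Shift numbers are shares of 200 mm and turn numbers shares of 60 degrees, none past 1 either way. Its arguments: {"type":"object","properties":{"deltas":{"type":"array","items":{"type":"array","items":{"type":"array","items":{"type":"number","minimum":-1,"maximum":1}}}},"grip":{"type":"number"},"newtons":{"type":"number"}},"required":["deltas"]}

```bash
mkdir -p pics
cat > h.py <<'E'
import numpy as np, cv2
from scipy.spatial.transform import Rotation as R
from plant import bot
def cam(n,save=None):
    f=bot.grab_frame(n)
    if save:
        cv2.imwrite(f'pics/{save}.png',cv2.cvtColor(f['img'],cv2.COLOR_RGB2BGR)); np.savez(f'{save}.npz',**f)
    return f
def load(s): return dict(np.load(f'{s}.npz'))
def rot(f):
    o=np.array(f['orientation']); return o if o.shape==(3,3) else R.from_euler('xyz',o).as_matrix()
def ray(f,u,v):
    m=f['mtx']; d=np.array([(u-m[0,2])/m[0,0],-(v-m[1,2])/m[1,1],-1.]); return rot(f)@d
def onz(f,u,v,z):
    d=ray(f,u,v); c=np.array(f['xyz']); return c+d*(z-c[2])/d[2]
def cloud(f):
    v,u=np.mgrid[:384,:512]; m=f['mtx']
    d=np.stack([(u-m[0,2])/m[0,0],-(v-m[1,2])/m[1,1],-np.ones(u.shape)],-1)*f['z_map'][...,None]
    return d@rot(f).T+np.array(f['xyz'])
def proj(f,p):
    q=rot(f).T@(np.array(p)-np.array(f['xyz'])); m=f['mtx']
    return m[0,2]+m[0,0]*q[0]/-q[2], m[1,2]-m[1,1]*q[1]/-q[2]
E
python3 - <<'E'
from h import *
for n in('scene','side','wrist'):
    f=cam(n,n+'0'); print(n,f['xyz'],f['orientation'],f['mtx'].tolist(),(f['z_map']>0).mean(), [k for k in f])
print(bot.sense(),bot.hold_point_z)
a=[cv2.imread(f'pics/{n}0.png') for n in('scene','side')]
cv2.imwrite('pics/s0b.png',cv2.resize(a[0],(800,600),interpolation=cv2.INTER_CUBIC));cv2.imwrite('pics/d0b.png',cv2.resize(a[1],(800,600),interpolation=cv2.INTER_CUBIC))
E
```

```text
scene [1157.78000439  738.48514326  861.79542824] [ 0.90262836 -0.01489156  2.39451658] [[413.79649098333414, 0.0, 253.6529772041075], [0.0, 413.79649098333414, 194.33059366481635], [0.0, 0.0, 1.0]] 0.9884847005208334 ['img', 'z_map', 'mtx', 'xyz', 'orientation']
side [ -45.75489703 -483.09120178  763.69970347] [ 0.81577254 -0.00840649 -0.80980862] [[349.02346090013395, 0.0, 254.02371672995312], [0.0, 349.02346090013395, 194.12385323728063], [0.0, 0.0, 1.0]] 0.9960581461588541 ['img', 'z_map', 'mtx', 'xyz', 'orientation']
wrist [164.86804138 607.26787939 384.68876466] [-2.77359692e-01  7.11579244e-04  1.18322717e+00] [[292.7143841641994, 0.0, 252.2245704502745], [0.0, 292.7143841641994, 195.04065454397616], [0.0, 0.0, 1.0]] 0.9960784912109375 ['img', 'z_map', 'mtx', 'xyz', 'orientation']
{'t': 0.15, 'qpos': array([ 1.18059658e+00,  3.53499598e-01,  1.63392410e+00, -4.32940764e-06,
        1.15520256e+00, -2.38258038e-03]), 'dq': array([-0.00111111, -0.00143272, -0.00417939, -0.00044145, -0.00037638,
       -0.00034435]), 'effort': array([ 1.11835870e-04, -5.94199526e+01, -3.34470928e+01,  6.96736760e-02,
        2.04146613e-02, -1.05716638e-04]), 'ee_pos': array([236.20979335, 578.25640473, 214.04634413]), 'orientation': array([-3.14055904e+00,  1.49641172e-06,  2.75377724e+00]), 'force': array([0.46504386, 0.74815748, 0.46299942]), 'torque': array([0.01722952, 0.00093171, 0.0018927 ]), 'grasp_force': 0.0, 'gripper_width': 0.9979689424660939} 18.700000000000003
```

View pics/s0b.png

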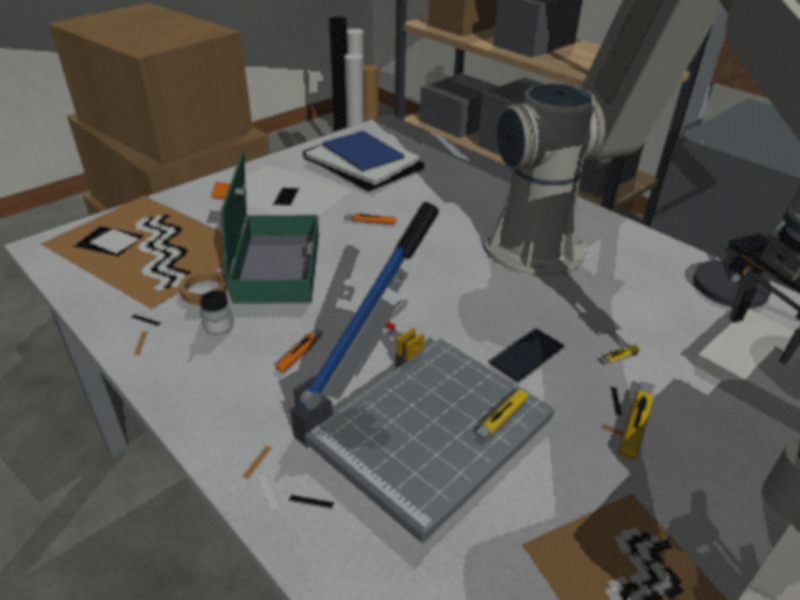

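View pics/d0b.png

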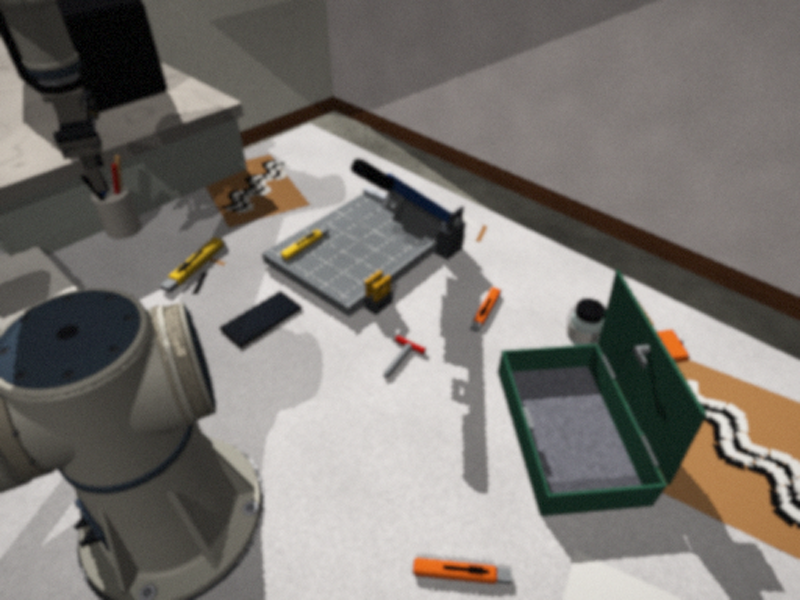

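Scene view (800x600 scale): the cutter is at about (430,430), with the blade arm raised from its hinge at (312,410) to the handle at (420,228). The yoke is at (410,347), the red pin beside it, and the open box at (275,260).

- **Yellow knives:** (505,412) on the bed, (620,354) small, (637,420) large. The middle-sized one is the one on the bed.
- **Orange knives:** (298,352) and (372,217). The orange spot at (220,190) is the latch.

I see no red or blue knife. Next I'll measure positions.

```bash
cat > meas.py <<'E'
from h import *
def blobs(f,lo,hi,minA=12,s=120,v=60):
    h=cv2.cvtColor(f['img'],cv2.COLOR_RGB2HSV); m=((h[...,0]>=lo)&(h[...,0]<=hi)&(h[...,1]>s)&(h[...,2]>v)).astype(np.uint8)
    if lo==0: m|=((h[...,0]>174)&(h[...,1]>s)&(h[...,2]>v)).astype(np.uint8) if hi<6 else 0
    n,l,st,c=cv2.connectedComponentsWithStats(m)
    P=cloud(f)
    for i in range(1,n):
        if st[i,4]<minA: continue
        k=(l==i)&(f['z_map']>0)
        p=P[k]
        if len(p)==0: continue
        q=np.median(p,0)
        r=cv2.minAreaRect(p[:,:2].astype(np.float32))
        print('  px',c[i].round(),'A',st[i,4],'xyz',q.round(),'z',p[:,2].min().round(),p[:,2].max().round(),'rect',np.round(r[0]),np.round(r[1]),round(r[2]))
E
python3 - <<'E'
from meas import *
for n in('scene0','side0','wrist0'):
    f=load(n)
    for nm,lo,hi in(('red',0,4),('orange',5,16),('yellow',20,32),('green',60,95),('blue',105,125)):
        print(n,nm); blobs(f,lo,hi,minA=12 if nm!='green' else 60,s=150 if nm in('orange','red') else 110)
E
```

```text
scene0 red
  px [249. 208.] A 14 xyz [474.  -1.  10.] z 2.0 13.0 rect [473.  -4.] [ 6. 18.] 12
scene0 orange
  px [ 45. 118.] A 13 xyz [  365. -2478.  -700.] z -730.0 -668.0 rect [  368. -2471.] [26. 26.] 1
  px [ 38. 120.] A 19 xyz [  423. -2471.  -685.] z -709.0 -663.0 rect [  425. -2469.] [45. 42.] 86
  px [141. 121.] A 79 xyz [ 599. -394.  204.] z 194.0 209.0 rect [ 595. -399.] [54. 26.] 48
  px [ 24. 125.] A 17 xyz [  524. -2473.  -705.] z -718.0 -672.0 rect [  515. -2476.] [76. 34.] 15
  px [  7. 133.] A 26 xyz [  652. -2477.  -710.] z -734.0 -691.0 rect [  653. -2479.] [46. 68.] 89
  px [239. 140.] A 93 xyz [ 223. -337.   12.] z 2.0 18.0 rect [ 224. -338.] [ 26. 106.] 41
  px [189. 226.] A 180 xyz [670. -59.  14.] z 5.0 19.0 rect [662. -62.] [108.  21.] 16
scene0 yellow
  px [262. 220.] A 229 xyz [522. 109.  59.] z -2.0 76.0 rect [497.  87.] [99. 45.] 34
  px [398. 226.] A 95 xyz [191. 363.   9.] z 1.0 13.0 rect [189. 361.] [17. 75.] 74
  px [324. 262.] A 286 xyz [506. 326.  49.] z 31.0 54.0 rect [498. 320.] [123.  29.] 4
  px [406. 272.] A 443 xyz [352. 483.  20.] z -5.0 27.0
[... 1865 characters left out ...]
0 178.0 rect [295. 696.] [10. 29.] 43
wrist0 orange
wrist0 yellow
  px [ 89. 196.] A 719 xyz [181. 365.  12.] z -0.0 15.0 rect [185. 359.] [23. 80.] 75
  px [215. 264.] A 1823 xyz [336. 484.  22.] z -0.0 218.0 rect [303. 488.] [ 79. 199.] 83
  px [ 64. 314.] A 759 xyz [193. 543. 321.] z 309.0 326.0 rect [195. 542.] [ 3. 13.] 62
  px [446. 323.] A 389 xyz [231. 634. 322.] z 315.0 325.0 rect [233. 633.] [ 3. 13.] 63
  px [426. 300.] A 12 xyz [231. 633. 314.] z 312.0 315.0 rect [231. 633.] [2. 1.] 34
  px [147. 375.] A 94 xyz [450. 325.  44.] z 36.0 51.0 rect [452. 321.] [24. 11.] 63
wrist0 green
wrist0 blue
  px [441. 173.] A 208 xyz [256. 718. 175.] z 124.0 178.0 rect [262. 733.] [40. 10.] 70
```

View pics/wrist0.png

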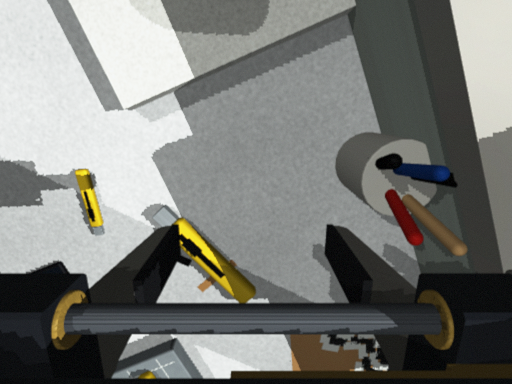

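Run:
```python
from h import *
for n in('scene0','side0'):
    f=load(n); P=cloud(f); h=cv2.cvtColor(f['img'],cv2.COLOR_RGB2HSV)
    # bed plane pts
    k=(P[...,2]>29)&(P[...,2]<41)&(P[...,0]>450)&(P[...,0]<850)&(P[...,1]>80)&(P[...,1]<420)&(f['z_map']>0)
    p=P[k]; r=cv2.minAreaRect(p[:,:2].astype(np.float32)); print(n,'bed',len(p),r,np.median(p[:,2]))
    # edges: percentile in rect axis
    # blade arm: pts z>95 
    k=(P[...,2]>100)&(P[...,2]<420)&(P[...,0]>380)&(P[...,0]<800)&(P[...,1]>60)&(P[...,1]<150)
    p=P[k]; print('arm',len(p))
    for z in range(100,400,30):
        q=p[(p[:,2]>z)&(p[:,2]<z+30)]
        if len(q): print(z,len(q),q.min(0).round(),np.median(q,0).round(),q.max(0).round())
    k=(P[...,2]>100)&(P[...,2]<300)&(P[...,0]>380)&(P[...,0]<800)&(P[...,1]>-500)&(P[...,1]<-180)
    k=(P[...,2]>50)&(P[...,2]<66)&(P[...,0]>350)&(P[...,0]<800)&(P[...,1]>-550)&(P[...,1]<-150)
    p=P[k]; r=cv2.minAreaRect(p[:,:2].astype(np.float32)); print('boxrim',len(p),r)
f=load('side0');P=cloud(f)
k=(P[...,2]>4)&(P[...,2]<25)&(P[...,0]>400)&(P[...,0]<500)&(P[...,1]>-70)&(P[...,1]<50)
v,u=np.nonzero(k); 
p=P[k]; print(len(p),cv2.minAreaRect(p[:,:2].astype(np.float32)))
c=f['img'][195:260,225:295]; cv2.imwrite('pics/pin0.png',cv2.resize(c[...,::-1],None,fx=8,fy=8,interpolation=cv2.INTER_CUBIC))
```

```text
scene0 bed 8951 ((612.361083984375, 235.40187072753906), (335.6549987792969, 295.6290283203125), 2.9618477821350098) 33.75555010405219
arm 2247
100 462 [604.  97. 100.] [712. 117. 113.] [778. 124. 130.]
130 364 [585. 103. 130.] [670. 116. 144.] [723. 122. 160.]
160 338 [570. 101. 160.] [641. 114. 175.] [691. 119. 190.]
190 251 [543.  96. 190.] [620. 111. 205.] [658. 118. 220.]
220 219 [534.  96. 220.] [591. 108. 233.] [624. 114. 250.]
250 179 [522.  91. 250.] [563. 108. 266.] [595. 118. 280.]
280 233 [488.  86. 280.] [527. 108. 294.] [560. 116. 310.]
310 201 [473.  85. 310.] [496. 105. 324.] [518. 115. 339.]
boxrim 517 ((554.5547485351562, -301.18536376953125), (390.9692687988281, 196.68801879882812), 42.905189514160156)
side0 bed 3617 ((613.2310180664062, 231.2886199951172), (333.7192077636719, 297.06488037109375), 1.884613275527954) 33.93064927917305
arm 1226
100 209 [610.  91. 100.] [692. 109. 113.] [782. 114. 130.]
130 178 [589.  96. 130.] [648. 108. 145.] [720. 113. 160.]
160 181 [568.  94. 160.] [623. 107. 175.] [686. 111. 190.]
190 132 [542.  90. 190.] [605.  95. 206.] [653. 110. 220.]
220 162 [534.  90. 220.] [567.  94. 234.] [624. 104. 250.]
250 87 [517.  80. 250.] [557.  91. 267.] [588. 103. 280.]
280 113 [480.  78. 280.] [515.  83. 294.] [557. 103. 310.]
310 164 [468.  78. 310.] [480.  84. 327.] [514. 108. 340.]
boxrim 1362 ((548.2403564453125, -313.00506591796875), (368.3035583496094, 196.88050842285156), 43.808265686035156)
185 ((441.716552734375, -38.37981414794922), (84.56945037841797, 62.43727493286133), 14.163430213928223)
```

View pics/pin0.png

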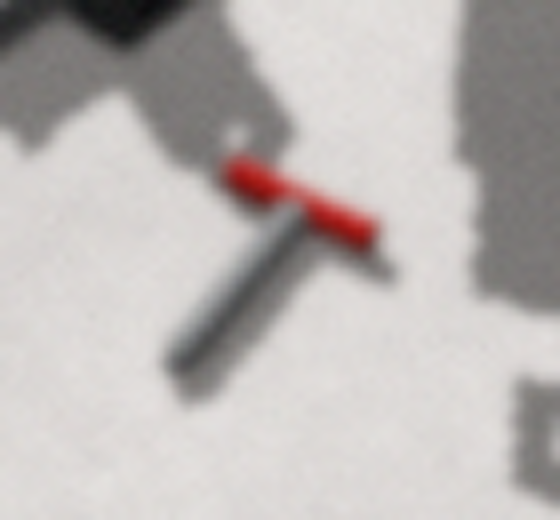

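The pin lies with its handle at crop (300,200) and its tip at (180,365), pointing towards the robot. I'll rise, close the fingers and go above the raised handle.

>>> {"method": "servo_tool", "body": {
  "deltas": [
    [[0, 0, 0.93, 0, 0, -0.55], [0, 0, 0.93, 0, 0, -0.55], [0, 0, 0.93, 0, 0, -0.55], [0, 0, 0.93, 0, 0, -0.55]]
  ],
  "grip": 0
}}

```text
t: 0.65
ee_pos: [237.1, 580.4, 406.2]
orientation: [3.134, -0.005, 2.176]
force: [0.4, -0.2, -0.4]
gripper_width: 0.585
grasp_force: 0.0
```

>>> {"method": "servo_tool", "body": {
  "deltas": [
    [[0.7, -1, 0, 0, 0, -0.55], [0.7, -1, 0, 0, 0, -0.55], [0.7, -1, 0, 0, 0, -0.55], [0.7, -1, 0, 0, 0, -0.55], [0.7, -1, 0, 0, 0, -0.55]]
  ]
}}

```text
t: 1.27
ee_pos: [377.8, 375.5, 399.6]
orientation: [-3.141, 0.002, 1.598]
force: [-0.4, 0.8, -0.4]
gripper_width: 0.046
grasp_force: 0.0
```

>>> {"method": "servo_tool", "body": {
  "deltas": [
    [[0.7, -1, 0, 0, 0, 0], [0.7, -1, 0, 0, 0, 0], [0.7, -1, 0, 0, 0, 0], [0.7, -1, 0, 0, 0, 0], [0.7, -1, 0, 0, 0, 0]]
  ]
}}

```text
t: 1.9
ee_pos: [517.5, 176.7, 399.2]
orientation: [-3.14, 0.001, 1.599]
force: [0.2, 0.4, 0.1]
gripper_width: 0.006
grasp_force: 0.0
```

Run:
```python
from h import *
f=cam('wrist','w1'); s=bot.sense(); print(s['t'],s['ee_pos'],s['orientation'],s['qpos'],f['xyz'],f['orientation'])
P=cloud(f)
k=(P[...,2]>29)&(P[...,2]<41)&(P[...,0]>400)&(P[...,1]>80)&(f['z_map']>0)
m=k.astype(np.uint8); n,l,st,c=cv2.connectedComponentsWithStats(m); 
for i in range(1,n):
    if st[i,4]>800:
        p=P[l==i]; print(st[i],p.min(0),p.max(0),cv2.minAreaRect(p[:,:2].astype(np.float32)))
```

```text
1.95 [516.55688065 178.22501007 399.37763579] [-3.13970905e+00 -3.53414830e-05  1.60024056e+00] [3.29102877e-01 1.04960691e-01 1.55072251e+00 5.91836645e-04
 1.48769870e+00 2.99608962e-01] [515.60434002 253.6526253  569.90595048] [-0.27749679  0.00092955  0.02855501]
[  203    30   197   175 27336] [430.14193631  82.8064795   29.04634108] [783.95327178 389.36683129  40.98288014] ((607.09912109375, 236.39395141601562), (339.796630859375, 291.7245178222656), 3.711233615875244)
```

View pics/w1.png

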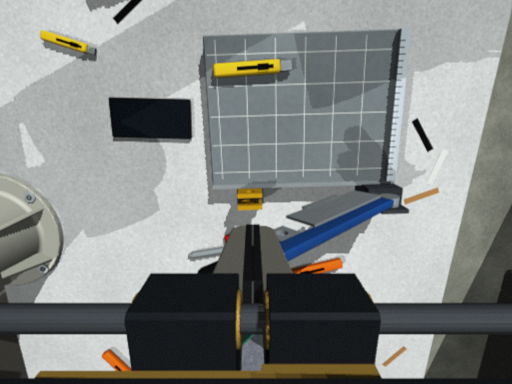

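Run:
```python
from h import *
f=load('w1'); P=cloud(f)
h=cv2.cvtColor(f['img'],cv2.COLOR_RGB2HSV)
y=((h[...,0]>=18)&(h[...,0]<=34)&(h[...,1]>110)&(h[...,2]>60)); y[:,:220]=0;y[:,280:]=0;y[:180]=0;y[225:]=0
vv,uu=np.nonzero(y&(abs(P[...,2]-72)<4)); 
pts=np.array([onz(f,u,v,72) for u,v in zip(uu,vv)]); print('ears',len(pts),pts.min(0),pts.max(0),cv2.minAreaRect(pts[:,:2].astype(np.float32)))
# bed edges: front (left) and right (-y) edges, subpixel by gradient of the depth mask
m=(P[...,2]>22)&(P[...,2]<60)
L=[];B=[]
for v in range(60,180,3):
    u=np.nonzero(m[v,190:260])[0][0]+190; L.append(onz(f,u-.5,v,35)[:2])
for u in list(range(215,232,2))+list(range(275,330,2)):
    c=np.nonzero(m[100:210,u])[0]
    r=100+c[np.nonzero(np.diff(c)>1)[0][0]] if (np.diff(c)>1).any() else 100+c[-1]
    B.append(onz(f,u,r+.5,35)[:2])
L=np.array(L);B=np.array(B)
for n,a in(('front',L),('right',B)):
    vx,vy,x,y0=cv2.fitLine(a.astype(np.float32),cv2.DIST_HUBER,0,.01,.01).ravel(); print(n,np.degrees(np.arctan2(vy,vx)),x,y0, np.abs((a-[x,y0])@[-vy,vx]).mean())
B=B;print(B[:3],B[-3:])
# knife0
k=((h[...,0]>=18)&(h[...,0]<=34)&(h[...,1]>110)&(h[...,2]>60)); k[:,:205]=0;k[:,300:]=0;k[85:]=0
vv,uu=np.nonzero(k);pts=np.array([onz(f,u,v,51)[:2] for u,v in zip(uu,vv)]);print('knife0 handle',cv2.minAreaRect(pts.astype(np.float32)),np.median(P[k],0))
o=((h[...,0]>=5)&(h[...,0]<=16)&(h[...,1]>150)&(h[...,2]>60));o[:250]=0;o[300:]=0;o[:,:280]=0
vv,uu=np.nonzero(o);pts=np.array([onz(f,u,v,16)[:2] for u,v in zip(uu,vv)]);print('knife3',cv2.minAreaRect(pts.astype(np.float32)))
for n in('scene0','side0'):
    g=load(n)
    for px in ((262.5,220),(247.5,240.6)) if n=='side0' else ():
        print('pin',onz(g,*px,7))
```

```text
ears 229 [494.01271898  85.12008965  72.        ] [536.60875421 116.06066629  72.        ] ((515.4175415039062, 100.61688232421875), (42.83498001098633, 29.76959800720215), 1.654035210609436)
front -86.68542 437.62793 237.92697 0.4469794911914736
right 3.0717816 591.6248 118.81003 20.842798748724267
[[449.80109687 267.14075181]
 [452.59566605 110.3007203 ]
 [456.37474842 110.40959125]] [[656.03034108 122.00910007]
 [659.79581629 122.11754072]
 [663.56124218 122.22597995]]
knife0 handle ((503.39544677734375, 322.3768310546875), (110.86954498291016, 22.475120544433594), 5.522140026092529) [499.77958913 321.12026192  51.32870193]
knife3 ((661.164794921875, -60.930362701416016), (104.28953552246094, 26.170019149780273), 15.759346961975098)
pin [478.06158374 -27.36580031   7.        ]
pin [392.29330774 -49.7439194    7.        ]
```

The wrist view shows the bed, the yoke at (250,199), and knife0 on the bed at (250,68). No red or blue knife is in sight. Next: onto the handle, then down along the arc.

>>> {"method": "servo_tool", "body": {
  "deltas": [
    [[0.02, -0.2, 0, 0, 0, 0.02], [0.02, -0.385, 0, 0, 0, 0.02], [0.02, -0.385, -0.2, 0, 0, 0.02], [0.02, -0.385, -0.39, 0, 0, 0.02], [0.02, -0.385, -0.39, 0, 0, 0.02]]
  ]
}}

```text
t: 2.58
ee_pos: [518.1, 103.0, 319.9]
orientation: [-3.136, 0.0, 1.625]
force: [-0.0, -0.6, 0.3]
gripper_width: 0.005
grasp_force: 0.0
```

>>> {"method": "servo_tool", "body": {
  "deltas": [
    [[-0.05, -0.003, -0.09, 0, 0, 0], [-0.098, -0.005, -0.18, 0, 0, 0], [-0.145, -0.008, -0.245, 0, 0, 0], [-0.192, -0.011, -0.31, 0, 0, 0], [-0.235, -0.013, -0.38, 0, 0, 0], [-0.273, -0.015, -0.45, 0, 0, 0], [-0.307, -0.017, -0.525, 0, 0, 0], [-0.34, -0.019, -0.6, 0, 0, 0], [-0.366, -0.02, -0.68, 0, 0, 0], [-0.391, -0.022, -0.755, 0, 0, 0], [-0.417, -0.023, -0.865, 0, 0, 0], [-0.439, -0.025, -0.99, 0, 0, 0]]
  ]
}}

```text
t: 4.08
ee_pos: [432.4, 96.5, 123.7]
orientation: [3.141, -0.0, 1.623]
force: [0.7, 0.5, 0.6]
gripper_width: 0.004
grasp_force: 0.7
```

Run:
```python
from h import *
f=cam('side','d2'); s=bot.sense(); print(s['t'],s['ee_pos'],s['force'],s['orientation'])
P=cloud(f)
b=cv2.cvtColor(f['img'],cv2.COLOR_RGB2HSV)
k=(P[...,2]>65)&(P[...,0]>480)&(P[...,0]<800)&(P[...,1]>70)&(P[...,1]<150)&(b[...,0]>100)&(b[...,0]<128)&(b[...,1]>90)
p=P[k]
print(len(p)); print(np.polyfit(p[:,0],p[:,2],1) if len(p)>10 else '')
cv2.imwrite('pics/d2c.png',cv2.resize(f['img'][110:270,170:370,::-1],None,fx=3,fy=3,interpolation=cv2.INTER_CUBIC))
```

```text
4.125 [429.72798041  95.97179925 120.82581416] [-2.50583516 -0.56957817 -2.86877713] [-3.13724073e+00  7.98918724e-04  1.62281664e+00]
436
[-9.39295193e-02  1.62573633e+02]
```

View pics/d2c.png

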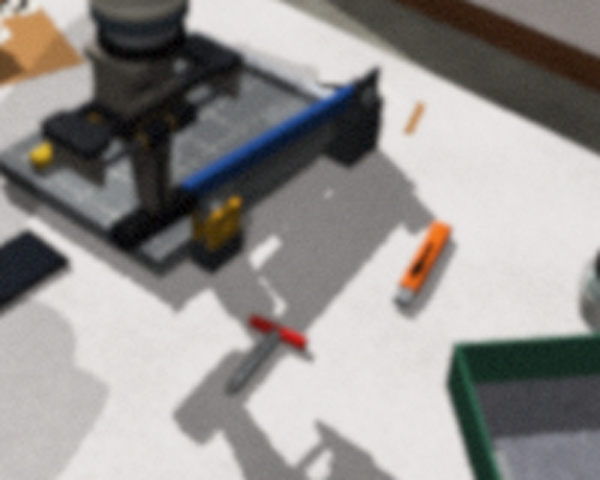

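The blade arm followed: the handle is under the fingers at crop (150,220) and the arm is almost level. Now I'll press to the bottom gently.

>>> {"method": "servo_tool", "body": {
  "deltas": [
    [[0, 0, -0.06, 0, 0, 0], [0, 0, -0.11, 0, 0, 0], [0, 0, -0.14, 0, 0, 0], [0, 0, -0.15, 0, 0, 0], [0, 0, -0.16, 0, 0, 0], [0, 0, -0.16, 0, 0, 0]]
  ]
}}

```text
t: 4.88
ee_pos: [432.7, 96.6, 93.3]
orientation: [3.141, -0.0, 1.623]
force: [-3.2, -0.2, 9.9]
gripper_width: 0.007
grasp_force: 4.7
```

>>> {"method": "servo_tool", "body": {
  "deltas": [
    [[0, 0, -0.01, 0, 0, 0], [0, 0, -0.015, 0, 0, 0], [0, 0, -0.015, 0, 0, 0]]
  ]
}}

```text
t: 5.25
ee_pos: [432.8, 96.7, 93.0]
orientation: [3.141, -0.0, 1.623]
force: [-16.9, -3.5, 55.0]
gripper_width: 0.002
grasp_force: 27.6
```

>>> {"method": "servo_tool", "body": {
  "deltas": [
    [[0, 0, 0.2, 0, 0, 0], [0, -0.2, 0.5, 0, 0, 0], [0.05, -0.5, 0.7, 0, 0, 0], [0.05, -0.75, 0.7, 0, 0, 0], [0.05, -0.75, 0.7, 0, 0, 0], [0.05, -0.75, 0.7, 0, 0, 0]]
  ],
  "grip": 1
}}

```text
t: 6.0
ee_pos: [442.5, -53.6, 229.6]
orientation: [3.141, -0.0, 1.621]
force: [0.2, 1.0, -0.3]
gripper_width: 0.634
grasp_force: 0.0
```

Run:
```python
from h import *
f=cam('wrist','w3'); s=bot.sense(); print(s['t'],s['ee_pos'],s['force'],s['orientation'])
P=cloud(f); h=cv2.cvtColor(f['img'],cv2.COLOR_RGB2HSV)
y=((h[...,0]>=18)&(h[...,0]<=34)&(h[...,1]>110)&(h[...,2]>60))&(abs(P[...,2]-72)<4)&(abs(P[...,0]-515)<50)
vv,uu=np.nonzero(y); pts=np.array([onz(f,u,v,72) for u,v in zip(uu,vv)]); print('ears',len(pts),uu.min(),uu.max(),vv.min(),vv.max(),pts.min(0),pts.max(0))
b=(h[...,0]>100)&(h[...,0]<128)&(h[...,1]>90)&(P[...,2]>80); p=P[b&(P[...,2]<115)]; print('bar',len(p),np.polyfit(p[:,0],p[:,2],1),np.polyfit(p[:,0],p[:,1],1),p.min(0),p.max(0))
```

```text
6.05 [442.29009282 -52.82221663 229.29474886] [ 4.17572099e-04  4.27664453e-01 -5.85979964e-01] [-3.14120065e+00 -4.72995540e-04  1.62259639e+00]
ears 403 309 354 21 55 [492.0975944   83.13290227  72.        ] [537.65769801 115.61525072  72.        ]
bar 4569 [5.08157509e-03 9.38810862e+01] [6.35184601e-02 6.43454927e+01] [382.68898711  77.79192144  80.14117162] [690.29476963 115.35755289 101.48786949]
```

View pics/w3.png

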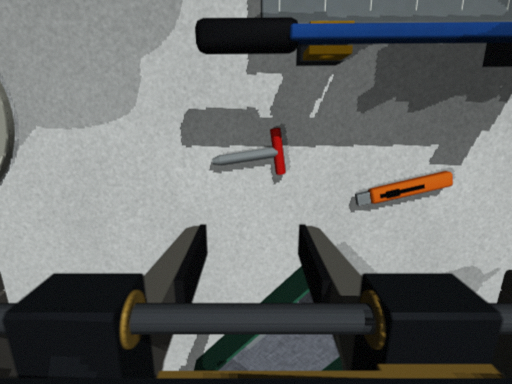

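The arm is level, with the bar fit flat at z≈97. In the wrist view the pin tip is at (215,161) and its cross bar at (278,151). Knife3 is orange at (405,188). I'll measure the pin axis.

```bash
cat > pin.py <<'E'
from h import *
def pin(f,near=None):
    P=cloud(f); h=cv2.cvtColor(f['img'],cv2.COLOR_RGB2HSV)
    r=((h[...,0]<5)|(h[...,0]>174))&(h[...,1]>130)&(h[...,2]>60)&(P[...,2]<30)&(P[...,2]>-10)
    n,l,st,c=cv2.connectedComponentsWithStats(r.astype(np.uint8)); i=1+st[1:,4].argmax()
    vv,uu=np.nonzero(l==i); bar=np.array([onz(f,u,v,10)[:2] for u,v in zip(uu,vv)])
    br=cv2.minAreaRect(bar.astype(np.float32)); bc=np.array(br[0])
    g=(P[...,2]>5)&(P[...,2]<25)&~r&(np.hypot(P[...,0]-bc[0],P[...,1]-bc[1])<105)&(h[...,1]<90)
    n,l,st,c=cv2.connectedComponentsWithStats(g.astype(np.uint8)); i=1+st[1:,4].argmax()
    vv,uu=np.nonzero(l==i); sh=np.array([onz(f,u,v,11)[:2] for u,v in zip(uu,vv)])
    sr=cv2.minAreaRect(sh.astype(np.float32))
    vx,vy,x,y=cv2.fitLine(sh.astype(np.float32),cv2.DIST_HUBER,0,.01,.01).ravel()
    d=np.array([vx,vy]); d*=np.sign(d@(np.array([x,y])-bc)); t=(sh-[x,y])@d
    tip=np.array([x,y])+d*t.max(); neck=np.array([x,y])+d*t.min()
    print('bar',bc.round(1),np.round(br[1],1),'shaft n',len(sh),np.round(sr[1],1),'tip',tip.round(1),'neck',neck.round(1),'len',round(t.max()-t.min(),1),'dir',round(np.degrees(np.arctan2(d[1],d[0])),1))
    print('grip from bar', (bc+25*d).round(1),'from tip',(tip-64*d).round(1))
E
python3 - <<'E'
from pin import *
pin(load('w3'))
E
```

```text
bar [475.5 -25.7] [13.6 61.5] shaft n 653 [87.7 14.2] tip [388.5 -43.4] neck [474.4 -25.7] len 87.7 dir -168.4
grip from bar [451.  -30.7] from tip [451.2 -30.5]
```

>>> {"method": "servo_tool", "body": {
  "deltas": [
    [[0.044, 0.111, -0.2, 0, 0, 0.17], [0.044, 0.111, -0.3, 0, 0, 0.34], [0.044, 0.111, -0.3, 0, 0, 0.51], [0.044, 0.111, -0.3, 0, 0, 0.68], [0.044, 0.111, -0.3, 0, 0, 0.83], [0.044, 0.111, -0.3, 0, 0, 0.83]]
  ]
}}

```text
t: 6.8
ee_pos: [451.0, -29.7, 169.1]
orientation: [-3.141, -0.001, 2.493]
force: [-0.3, -1.0, -0.7]
gripper_width: 1.003
grasp_force: 0.0
```

>>> {"method": "servo_tool", "body": {
  "deltas": [
    [[0, 0, -0.1, 0, 0, 0.17], [0, 0, -0.2, 0, 0, 0.34], [0, 0, -0.35, 0, 0, 0.51], [0, 0, -0.35, 0, 0, 0.68], [0, 0, -0.35, 0, 0, 0.813], [0, 0, -0.35, 0, 0, 0.813], [0, 0, -0.35, 0, 0, 0.813]]
  ]
}}

```text
t: 7.68
ee_pos: [451.3, -30.8, 99.6]
orientation: [3.142, -0.0, -2.944]
force: [0.9, -0.5, 0.4]
gripper_width: 1.006
grasp_force: 0.0
```

Run:
```python
from pin import *
f=cam('wrist','w4'); s=bot.sense(); print(s['t'],s['ee_pos'],np.degrees(s['orientation']),s['gripper_width'])
print(proj(f,s['ee_pos']))
pin(f)
```

```text
7.725 [451.35732098 -30.87635442  99.59557627] [ 1.79998231e+02  2.46713728e-03 -1.68625878e+02] 0.9992748878810731
(np.float64(252.39506987385528), np.float64(238.40670461001744))
bar [474.9 -25.5] [13.2 61.1] shaft n 1370 [87.8 13.2] tip [388.9 -42.8] neck [475.  -25.4] len 87.8 dir -168.6
grip from bar [450.4 -30.4] from tip [451.6 -30.1]
```

>>> {"method": "servo_tool", "body": {
  "deltas": [
    [[0, 0.003, -0.25, 0, 0, 0], [0, 0.003, -0.4, 0, 0, 0], [0, 0.003, -0.47, 0, 0, 0], [0, 0.003, -0.485, 0, 0, 0], [0, 0.003, -0.485, 0, 0, 0]]
  ]
}}

```text
t: 8.35
ee_pos: [452.0, -30.6, 3.2]
orientation: [-3.141, 0.001, -2.94]
force: [0.6, 0.3, 0.4]
gripper_width: 1.001
grasp_force: 0.0
```

>>> {"method": "servo_tool", "body": {
  "deltas": [
    [[0, 0, 0, 0, 0, 0], [0, 0, 0, 0, 0, 0], [0, 0, 0, 0, 0, 0], [0, 0, 0, 0, 0, 0], [0, 0, 0, 0, 0, 0], [0, 0, 0, 0, 0, 0], [0, 0, 0, 0, 0, 0]]
  ],
  "grip": 0,
  "newtons": 40
}}

```text
t: 9.22
ee_pos: [451.3, -30.6, 2.6]
orientation: [3.142, -0.0, -2.94]
force: [-0.1, -0.8, 0.7]
gripper_width: 0.262
grasp_force: 0.0
```

>>> {"method": "servo_tool", "body": {
  "deltas": [
    [[0, 0, 0, 0, 0, 0], [0, 0, 0, 0, 0, 0], [0, 0, 0, 0, 0, 0], [0, 0, 0, 0, 0, 0]]
  ]
}}

```text
t: 9.72
ee_pos: [451.3, -30.6, 2.6]
orientation: [3.142, -0.0, -2.94]
force: [0.2, 1.0, -0.7]
gripper_width: 0.14
grasp_force: 40.0
```

>>> {"method": "servo_tool", "body": {
  "deltas": [
    [[0, 0, 0.1, 0, 0, 0], [0, -0.1, 0.25, 0, 0, 0], [0, -0.15, 0.4, 0, 0, -0.17], [0.1, -0.15, 0.4, 0, 0, -0.34], [0.1, -0.15, 0.4, 0, 0, -0.51], [0.2, -0.15, 0.4, 0, 0, -0.68], [0.2, -0.15, 0.4, 0, 0, -0.82], [0.2, -0.15, 0.4, 0, 0, -0.82]]
  ]
}}

```text
t: 10.72
ee_pos: [491.1, -60.6, 82.4]
orientation: [-3.141, -0.0, 2.486]
force: [0.0, -0.2, -0.0]
gripper_width: 0.141
grasp_force: 40.0
```

>>> {"method": "servo_tool", "body": {
  "deltas": [
    [[0.05, 0, 0, 0, 0, -0.17], [0.1, 0, 0, 0, 0, -0.34], [0.148, 0.1, 0, 0, 0, -0.51], [0.148, 0.2, 0, 0, 0, -0.68], [0.148, 0.309, 0, 0, 0, -0.815], [0.148, 0.309, 0, 0, 0, -0.815], [0.148, 0.309, 0, 0, 0, -0.815]]
  ]
}}

```text
t: 11.6
ee_pos: [520.7, 0.9, 82.5]
orientation: [-3.141, 0.0, 1.636]
force: [-0.3, -0.5, -1.0]
gripper_width: 0.139
grasp_force: 40.0
```

Run:
```python
from pin import *
f=cam('wrist','w5'); s=bot.sense(); print(s['t'],s['ee_pos'],np.degrees(s['orientation']),s['gripper_width'],s['grasp_force'])
P=cloud(f); h=cv2.cvtColor(f['img'],cv2.COLOR_RGB2HSV)
y=((h[...,0]>=18)&(h[...,0]<=34)&(h[...,1]>110)&(h[...,2]>60))&(abs(P[...,2]-72)<4)&(abs(P[...,0]-515)<50)
vv,uu=np.nonzero(y); pts=np.array([onz(f,u,v,72) for u,v in zip(uu,vv)]); print('ears',len(pts),pts.min(0),pts.max(0),cv2.minAreaRect(pts[:,:2].astype(np.float32)))
g=cam('side','d5')
```

```text
11.65 [520.77238439   0.65619023  82.53534603] [-1.79987703e+02  9.97797877e-03  9.36543334e+01] 0.1403192802556976 39.99958276748657
ears 1647 [492.01286678  83.36716738  72.        ] [537.54123943 115.61971961  72.        ] ((514.7817993164062, 99.25504302978516), (44.09476089477539, 29.924283981323242), 3.746750593185425)
```

View pics/w5.png

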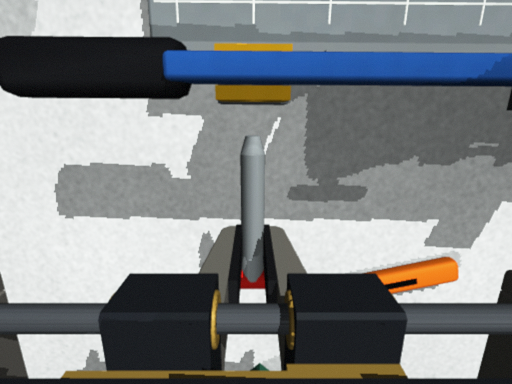

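Run:
```python
from pin import *
f=load('w5'); T=np.array([520.77,.66,82.5]); yaw=np.radians(93.65); a=np.array([np.cos(yaw),np.sin(yaw)]);b=np.array([a[1],-a[0]])
P=cloud(f)
for v in (150,165,180,200,215):
    m=(P[v,:,2]>70)&(P[v,:,2]<110); u=np.nonzero(m)[0]; u=u[(u>225)&(u<280)]
    l=onz(f,u.min()-.5,v,87)[:2]-T[:2]; r=onz(f,u.max()+.5,v,87)[:2]-T[:2]
    z=np.median(P[v,u.min()+6:u.max()-5,2])
    print(v,u.min(),u.max(),'lat',round(l@b,2),round(r@b,2),'mid',round((l+r)@b/2,2),'along',round(l@a,1),'topz',z.round(1))
m=(P[100:200,253,2]>70)&(P[100:200,253,2]<110); v=100+np.nonzero(m)[0]; print('tip row',v[v>125].min(), onz(f,253,v[v>125].min(),87)[:2]@a-T[:2]@a)
g=load('d5'); import cv2; cv2.imwrite('pics/d5c.png',cv2.resize(g['img'][150:250,200:320,::-1],None,fx=5,fy=5,interpolation=cv2.INTER_CUBIC))
Q=cloud(g)
# pin pitch from the side camera: shaft top z along its length
k=(abs((Q[...,:2]-T[:2])@b)<5)&((Q[...,:2]-T[:2])@a>12)&((Q[...,:2]-T[:2])@a<62)&(Q[...,2]>60)&(Q[...,2]<110)
p=Q[k]; s=(p[:,:2]-T[:2])@a; print(len(p),np.polyfit(s,p[:,2],1))
k=(abs((P[...,:2]-T[:2])@b)<2.5)&((P[...,:2]-T[:2])@a>15)&((P[...,:2]-T[:2])@a<52)&(P[...,2]>70)&(P[...,2]<110)
p=P[k]; s=(p[:,:2]-T[:2])@a; c=np.polyfit(s,p[:,2],1); print(len(p),c,'top z at s=30',np.polyval(c,30))
```

```text
150 242 263 lat -6.08 6.37 mid 0.14 along 56.3 topz 93.1
165 241 264 lat -6.72 7.05 mid 0.16 along 47.8 topz 94.3
180 241 264 lat -6.81 7.16 mid 0.18 along 38.9 topz 94.2
200 241 264 lat -6.92 7.32 mid 0.2 along 26.8 topz 94.6
215 241 264 lat -7.01 7.44 mid 0.22 along 17.3 topz 94.6
tip row 136 64.12306730988638
9 [ 0.64207089 76.289752  ]
571 [6.62247655e-04 9.44180538e+01] top z at s=30 94.43792123540254
```

The pin is level and straight, with a lateral error of about 0.2 mm to the ears. I'll lower it to hole height and start the insertion.

>>> {"method": "servo_tool", "body": {
  "deltas": [
    [[0, 0, -0.1, 0, 0, 0], [0, 0, -0.157, 0, 0, 0], [-0.003, 0.05, -0.157, 0, 0, 0], [-0.006, 0.09, -0.157, 0, 0, 0], [-0.008, 0.13, -0.157, 0, 0, 0], [-0.008, 0.13, -0.157, 0, 0, 0]]
  ]
}}

```text
t: 12.45
ee_pos: [519.6, 28.0, 51.6]
orientation: [3.141, -0.0, 1.632]
force: [0.7, -0.2, -0.4]
gripper_width: 0.138
grasp_force: 40.0
```

>>> {"method": "servo_tool", "body": {
  "deltas": [
    [[-0.002, 0.03, 0, 0, 0, 0], [-0.004, 0.05, 0, 0, 0, 0], [-0.005, 0.07, 0, 0, 0, 0], [-0.005, 0.07, 0, 0, 0, 0]]
  ]
}}

```text
t: 12.95
ee_pos: [518.3, 41.4, 51.2]
orientation: [-3.142, 0.0, 1.632]
force: [0.2, 0.7, -1.7]
gripper_width: 0.142
grasp_force: 40.0
```

>>> {"method": "servo_tool", "body": {
  "deltas": [
    [[-0.002, 0.03, 0, 0, 0, 0], [-0.004, 0.06, 0, 0, 0, 0], [-0.006, 0.09, 0, 0, 0, 0], [-0.008, 0.12, 0, 0, 0, 0], [-0.009, 0.13, 0, 0, 0, 0], [-0.009, 0.13, 0, 0, 0, 0]]
  ]
}}

```text
t: 13.7
ee_pos: [516.5, 67.3, 51.2]
orientation: [-3.142, 0.0, 1.632]
force: [-0.4, -0.7, 0.0]
gripper_width: 0.138
grasp_force: 40.0
```

Run:
```python
from pin import *
f=cam('wrist','w6'); cv2.imwrite('pics/w6c.png',cv2.resize(f['img'][30:300,150:360,::-1],None,fx=2.2,fy=2.2,interpolation=cv2.INTER_CUBIC))
s=bot.sense(); print(s['t'],s['ee_pos'],s['force'],s['gripper_width'])
```

```text
13.75 [516.53269879  67.2388599   51.17191277] [ 0.25512479 -0.65746376 -0.7847121 ] 0.13891267676425376
```

View pics/w6c.png

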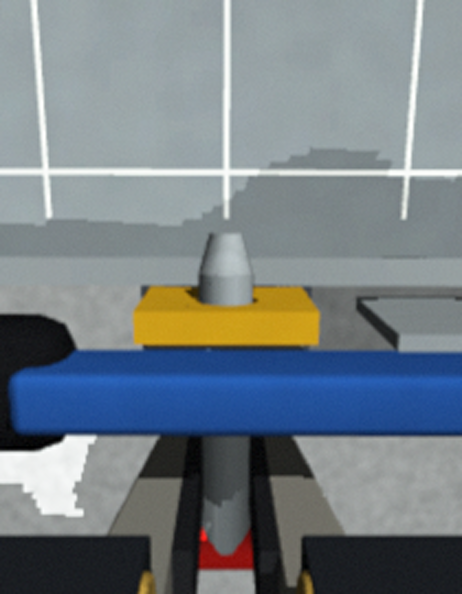

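The pin is through both ears and the lug: its tip shows about 18 mm beyond the far yellow ear at crop (225,260). I'll release, lift and go over knife0.

>>> {"method": "servo_tool", "body": {
  "deltas": [
    [[0, 0, 0, 0, 0, 0], [0, 0, 0, 0, 0, 0], [0, 0, 0, 0, 0, 0], [0, 0, 0, 0, 0, 0], [0, 0, 0, 0, 0, 0]]
  ],
  "grip": 0.6
}}

```text
t: 14.38
ee_pos: [516.6, 67.2, 51.2]
orientation: [3.142, 0.0, 1.631]
force: [0.2, 0.3, 0.4]
gripper_width: 0.595
grasp_force: 0.0
```

>>> {"method": "servo_tool", "body": {
  "deltas": [
    [[0, 0, 0.1, 0, 0, 0], [0, 0, 0.3, 0, 0, 0], [0, 0, 0.5, 0, 0, 0], [0, 0.1, 0.7, 0, 0, 0.15], [0, 0.2, 0.7, 0, 0, 0.3], [0, 0.4, 0.7, 0, 0, 0.45], [0, 0.4, 0.7, 0, 0, 0.45]]
  ]
}}

```text
t: 15.25
ee_pos: [516.5, 149.0, 191.3]
orientation: [3.141, -0.0, 2.106]
force: [-0.9, 0.8, -0.7]
gripper_width: 0.603
grasp_force: 0.0
```

>>> {"method": "servo_tool", "body": {
  "deltas": [
    [[0, 0.2, 0, 0, 0, 0.15], [0, 0.5, 0, 0, 0, 0.3], [0, 0.75, 0, 0, 0, 0.45], [0, 0.88, 0, 0, 0, 0.6], [0, 0.88, 0, 0, 0, 0.75], [0, 0.88, 0, 0, 0, 0.9], [0, 0.88, 0, 0, 0, 1], [0, 0.88, 0, 0, 0, 1]]
  ],
  "grip": 1
}}

```text
t: 16.25
ee_pos: [516.6, 322.4, 191.0]
orientation: [-3.141, -0.0, -3.136]
force: [-0.1, 0.5, -0.1]
gripper_width: 0.998
grasp_force: 0.0
```

```bash
cat > knife.py <<'E'
from h import *
def knife(f,lo,hi,ztop,near,rad=110,s=110):
    P=cloud(f); h=cv2.cvtColor(f['img'],cv2.COLOR_RGB2HSV)
    k=((h[...,0]>=lo)&(h[...,0]<=hi)&(h[...,1]>s)&(h[...,2]>60))&(np.hypot(P[...,0]-near[0],P[...,1]-near[1])<rad)&(abs(P[...,2]-ztop)<10)
    n,l,st,c=cv2.connectedComponentsWithStats(k.astype(np.uint8)); i=1+st[1:,4].argmax()
    vv,uu=np.nonzero(l==i);p=np.array([onz(f,u,v,ztop)[:2] for u,v in zip(uu,vv)])
    r=cv2.minAreaRect(p.astype(np.float32)); box=cv2.boxPoints(r); e=box[1]-box[0] if np.hypot(*(box[1]-box[0]))>np.hypot(*(box[2]-box[1])) else box[2]-box[1]
    d=e/np.hypot(*e); c0=np.array(r[0])
    # nose: steel at one end -> raised, unsaturated points
    best=None
    for sg in(1,-1):
        q=c0+sg*d*65; m=(np.hypot(P[...,0]-q[0],P[...,1]-q[1])<8)&(P[...,2]>ztop-11)
        cnt=m.sum(); 
        if best is None or cnt>best[0]: best=(cnt,sg)
        print('  end',sg,cnt,q.round())
    d=d*best[1]; print('handle',c0.round(1),np.round(r[1],1),'mid',(c0+9*d).round(1),'dir',round(np.degrees(np.arctan2(d[1],d[0])),1),'topz',np.median(P[l==i][:,2]).round(1))
E
python3 - <<'E'
from knife import *
f=cam('wrist','w7'); s=bot.sense(); print(s['t'],s['ee_pos'],np.degrees(s['orientation']),s['gripper_width'])
knife(f,18,34,51,(508,322))
cam('side','d7')
E
```

```text
16.3 [516.63707328 322.48621284 191.01936746] [-1.79976351e+02 -1.70762942e-02 -1.79760690e+02] 0.9962140466994921
  end 1 139 [568. 329.]
  end -1 775 [438. 316.]
handle [502.9 322.7] [110.4  21.7] mid [493.9 321.8] dir -174.4 topz 51.4
```

>>> {"method": "servo_tool", "body": {
  "deltas": [
    [[-0.033, 0.005, -0.25, 0, 0, 0.09], [-0.033, 0.005, -0.5, 0, 0, 0.09], [-0.033, 0.005, -0.7, 0, 0, 0.09], [-0.033, 0.005, -0.765, 0, 0, 0.09], [-0.033, 0.005, -0.765, 0, 0, 0.09]]
  ]
}}

```text
t: 16.98
ee_pos: [510.2, 324.1, 38.3]
orientation: [-3.141, -0.0, -3.041]
force: [0.6, -0.5, 0.8]
gripper_width: 0.999
grasp_force: 0.0
```

>>> {"method": "servo_tool", "body": {
  "deltas": [
    [[0, 0, 0, 0, 0, 0], [0, 0, 0, 0, 0, 0], [0, 0, 0, 0, 0, 0], [0, 0, 0, 0, 0, 0], [0, 0, 0, 0, 0, 0], [0, 0, 0, 0, 0, 0], [0, 0, 0, 0, 0, 0], [0, 0, 0, 0, 0, 0], [0, 0, 0, 0, 0, 0], [0, 0, 0, 0, 0, 0]]
  ],
  "grip": 0
}}

```text
t: 18.23
ee_pos: [509.9, 324.2, 38.1]
orientation: [-3.142, -0.0, -3.039]
force: [-0.3, 0.2, -0.2]
gripper_width: 0.238
grasp_force: 40.0
```

>>> {"method": "servo_tool", "body": {
  "deltas": [
    [[0, 0, 0.2, 0, 0, 0], [0, 0, 0.5, 0, 0, 0], [0, -0.1, 0.9, 0, 0, -0.1], [0, -0.3, 1, 0, 0, -0.25], [0, -0.6, 1, 0, 0, -0.4], [0, -0.8, 1, 0, 0, -0.4], [0, -0.8, 1, 0, 0, -0.4]]
  ]
}}

```text
t: 19.1
ee_pos: [509.7, 162.0, 238.4]
orientation: [-3.141, 0.0, 2.822]
force: [-1.1, 0.2, -1.2]
gripper_width: 0.233
grasp_force: 40.0
```

Run:
```python
from h import *
s=bot.sense(); print(s['t'],s['ee_pos'],np.degrees(s['orientation']),s['gripper_width'],s['grasp_force'])
# box pose from rim points in scene/side
for n in('side0','scene0','d7'):
    f=load(n); P=cloud(f)
    k=(abs(P[...,2]-60)<5)&(P[...,0]>360)&(P[...,0]<720)&(P[...,1]>-540)&(P[...,1]<-180)
    h=cv2.cvtColor(f['img'],cv2.COLOR_RGB2HSV); k&=(h[...,0]>60)&(h[...,0]<95)&(h[...,1]>70)
    p=P[k]; th=np.radians(-42)
    ux=np.array([np.cos(th),np.sin(th)]); uy=np.array([-ux[1],ux[0]])
    a=p[:,:2]@ux; b=p[:,:2]@uy
    print(n,len(p),'x-range',np.percentile(a,[0,2,50,98,100]).round(),'y',np.percentile(b,[0,2,50,98,100]).round(),cv2.minAreaRect(p[:,:2].astype(np.float32)))
```

```text
19.1 [509.70181706 161.98329992 238.38900175] [-1.79981723e+02  1.13829334e-02  1.61692112e+02] 0.23299787923089274 39.99947726726532
side0 695 x-range [525. 526. 618. 698. 701.] y [-44. -43.  42. 226. 230.] ((516.6876220703125, -341.033203125), (271.5380859375, 172.3685302734375), 49.13995361328125)
scene0 198 x-range [522. 523. 591. 695. 696.] y [-42. -38. 181. 233. 235.] ((518.364990234375, -335.6007385253906), (274.68084716796875, 171.06275939941406), 49.54872131347656)
d7 681 x-range [525. 526. 617. 698. 701.] y [-45. -44.  32. 226. 230.] ((516.7383422851562, -341.0847473144531), (272.0197448730469, 173.14051818847656), 49.37615966796875)
```

Knife0 is gripped (21 mm wide). The box is measured at centre (517,-338), x axis at -40.7°. I'll carry the knife over.

>>> {"method": "servo_tool", "body": {
  "deltas": [
    [[0.03, -0.25, 0, 0, 0, -0.1], [0.06, -0.5, 0, 0, 0, -0.2], [0.1, -0.75, 0, 0, 0, -0.3], [0.1, -1, 0, 0, 0, -0.373], [0.1, -1, 0, 0, 0, -0.373]]
  ]
}}

```text
t: 19.73
ee_pos: [530.2, -37.6, 238.0]
orientation: [-3.141, 0.0, 2.431]
force: [0.3, 0.6, -0.1]
gripper_width: 0.234
grasp_force: 40.0
```

>>> {"method": "servo_tool", "body": {
  "deltas": [
    [[0.03, -0.25, 0, 0, 0, 0], [0.06, -0.5, 0, 0, 0, 0], [0.1, -0.75, 0, 0, 0, 0], [0.107, -1, 0, 0, 0, 0], [0.107, -1, 0, 0, 0, 0]]
  ]
}}

```text
t: 20.35
ee_pos: [552.1, -236.9, 237.7]
orientation: [3.142, -0.0, 2.433]
force: [0.2, 1.4, -0.9]
gripper_width: 0.231
grasp_force: 40.0
```

>>> {"method": "servo_tool", "body": {
  "deltas": [
    [[0, -0.284, 0, 0, 0, 0], [0, -0.284, -0.2, 0, 0, 0], [0, -0.284, -0.4, 0, 0, 0], [0, -0.284, -0.6, 0, 0, 0], [0, -0.284, -0.75, 0, 0, 0], [0, -0.284, -0.75, 0, 0, 0]]
  ]
}}

```text
t: 21.1
ee_pos: [550.5, -289.5, 85.9]
orientation: [-3.141, -0.005, 2.436]
force: [0.1, -0.6, -0.5]
gripper_width: 0.232
grasp_force: 40.0
```

Run:
```python
from h import *
s=bot.sense(); print(s['t'],s['ee_pos'],np.degrees(s['orientation']),s['gripper_width'],s['grasp_force'],s['force'])
f=cam('wrist','w8')
```

```text
21.1 [ 550.47835726 -289.50615768   85.91993194] [-179.96930608   -0.29055716  139.58973116] 0.23240562075212692 39.99926447868347 [ 0.13454157 -0.59501588 -0.51752013]
```

View pics/w8.png

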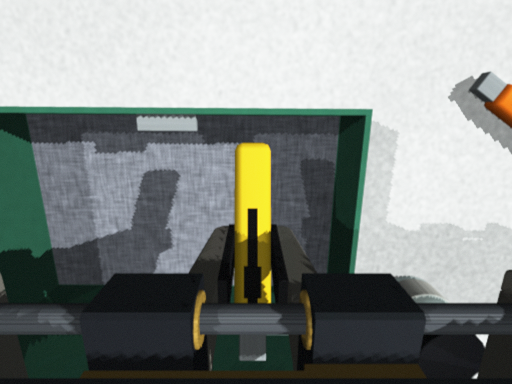

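The knife hangs over the box and clears the front wall (top edge, row 110) and the keeper at (167,124). Lowering and releasing.

>>> {"method": "servo_tool", "body": {
  "deltas": [
    [[0, -0.01, -0.15, 0, 0, 0], [0, -0.01, -0.3, 0, 0, 0], [0, -0.01, -0.37, 0, 0, 0], [0, -0.01, -0.38, 0, 0, 0], [0, -0.01, -0.38, 0, 0, 0]]
  ]
}}

```text
t: 21.78
ee_pos: [553.3, -294.9, 14.4]
orientation: [3.141, 0.003, 2.435]
force: [2.1, -0.5, 3.2]
gripper_width: 0.235
grasp_force: 40.0
```

>>> {"method": "servo_tool", "body": {
  "deltas": [
    [[0, 0, 0, 0, 0, 0], [0, 0, 0, 0, 0, 0], [0, 0, 0, 0, 0, 0], [0, 0, 0, 0, 0, 0], [0, 0, 0, 0, 0, 0]]
  ],
  "grip": 0.45
}}

```text
t: 22.4
ee_pos: [551.3, -294.6, 12.1]
orientation: [-3.142, -0.0, 2.434]
force: [0.8, 0.3, -0.2]
gripper_width: 0.447
grasp_force: 0.0
```

>>> {"method": "servo_tool", "body": {
  "deltas": [
    [[0, 0, 0.2, 0, 0, 0], [0, 0, 0.4, 0, 0, 0], [0, 0, 0.7, 0, 0, 0], [0, 0, 1, 0, 0, 0], [0.1, 0.3, 1, 0, 0, 0.1], [0.2, 0.6, 1, 0, 0, 0.25], [0.25, 0.8, 1, 0, 0, 0.4], [0.25, 0.8, 1, 0, 0, 0.4]]
  ]
}}

```text
t: 23.4
ee_pos: [601.8, -132.0, 212.2]
orientation: [3.141, -0.0, 2.858]
force: [-0.1, 0.2, -0.4]
gripper_width: 0.448
grasp_force: 0.0
```

>>> {"method": "servo_tool", "body": {
  "deltas": [
    [[0.1, 0.2, 0, 0, 0, 0.17], [0.24, 0.37, 0, 0, 0, 0.34], [0.24, 0.37, 0, 0, 0, 0.5], [0.24, 0.37, 0, 0, 0, 0.54], [0.24, 0.37, 0, 0, 0, 0.54]]
  ],
  "grip": 1
}}

```text
t: 24.02
ee_pos: [649.1, -61.7, 212.0]
orientation: [-3.141, -0.0, -2.867]
force: [0.1, 0.1, -0.1]
gripper_width: 0.974
grasp_force: 0.0
```

Run:
```python
from knife import *
f=cam('wrist','w9'); s=bot.sense(); print(s['t'],s['ee_pos'],np.degrees(s['orientation']),s['gripper_width'])
knife(f,5,16,16,(656,-62),s=150)
```

```text
24.075 [649.1566473  -61.64131854 212.05529935] [-1.79990416e+02 -1.90115173e-02 -1.64298086e+02] 0.9938066353864177
  end 1 2 [722. -48.]
  end -1 132 [597. -84.]
handle [659.3 -66. ] [109.3  20.4] mid [650.7 -68.5] dir -164.1 topz 16.4
```

View pics/w9.png

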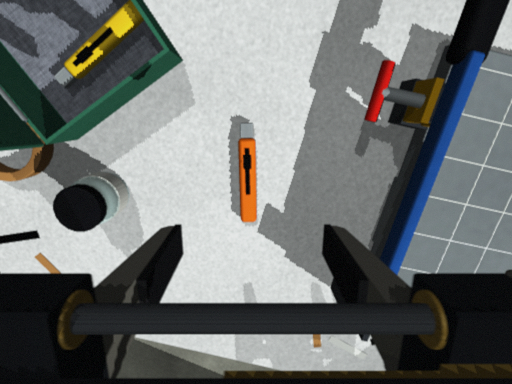

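The orange knife at (247,180) is the far one (664 mm from the base, against 407 mm for its look-alike), so it is knife3. The pin is in the yoke and knife0 is in the box. Picking knife3.

>>> {"method": "servo_tool", "body": {
  "deltas": [
    [[0.005, -0.033, -0.25, 0, 0, 0], [0.008, -0.033, -0.5, 0, 0, 0], [0.008, -0.033, -0.7, 0, 0, 0], [0.008, -0.033, -0.8, 0, 0, 0], [0.008, -0.033, -0.8, 0, 0, 0]]
  ]
}}

```text
t: 24.7
ee_pos: [650.3, -67.5, 51.3]
orientation: [3.141, -0.002, -2.866]
force: [0.5, 0.3, 0.4]
gripper_width: 1.002
grasp_force: 0.0
```

>>> {"method": "servo_tool", "body": {
  "deltas": [
    [[0, 0, -0.15, 0, 0, 0], [0, 0, -0.23, 0, 0, 0], [0, 0, -0.245, 0, 0, 0], [0, 0, -0.245, 0, 0, 0]]
  ]
}}

```text
t: 25.2
ee_pos: [651.6, -67.3, 4.0]
orientation: [-3.141, 0.001, -2.864]
force: [0.0, -0.2, -0.1]
gripper_width: 1.001
grasp_force: 0.0
```

>>> {"method": "servo_tool", "body": {
  "deltas": [
    [[0, 0, 0, 0, 0, 0], [0, 0, 0, 0, 0, 0], [0, 0, 0, 0, 0, 0], [0, 0, 0, 0, 0, 0], [0, 0, 0, 0, 0, 0], [0, 0, 0, 0, 0, 0], [0, 0, 0, 0, 0, 0], [0, 0, 0, 0, 0, 0], [0, 0, 0, 0, 0, 0], [0, 0, 0, 0, 0, 0]]
  ],
  "grip": 0
}}

```text
t: 26.45
ee_pos: [650.9, -67.2, 3.2]
orientation: [3.142, -0.0, -2.864]
force: [-0.0, 0.5, 0.3]
gripper_width: 0.234
grasp_force: 40.0
```

>>> {"method": "servo_tool", "body": {
  "deltas": [
    [[0, 0, 0.2, 0, 0, 0], [0, 0, 0.5, 0, 0, 0], [-0.1, -0.1, 0.9, 0, 0, -0.1], [-0.3, -0.3, 1, 0, 0, -0.25], [-0.45, -0.6, 1, 0, 0, -0.4], [-0.6, -0.8, 1, 0, 0, -0.5], [-0.6, -0.8, 1, 0, 0, -0.5]]
  ]
}}

```text
t: 27.32
ee_pos: [528.7, -230.0, 203.6]
orientation: [-3.141, -0.0, 2.89]
force: [0.1, -0.2, -0.6]
gripper_width: 0.233
grasp_force: 40.0
```

>>> {"method": "servo_tool", "body": {
  "deltas": [
    [[-0.07, -0.25, 0, 0, 0, -0.15], [-0.15, -0.5, 0, 0, 0, -0.3], [-0.214, -0.703, 0, 0, 0, -0.435], [-0.214, -0.703, -0.2, 0, 0, -0.435], [-0.214, -0.703, -0.45, 0, 0, -0.435], [-0.214, -0.703, -0.6, 0, 0, -0.435], [-0.214, -0.703, -0.6, 0, 0, -0.435]]
  ]
}}

```text
t: 28.2
ee_pos: [487.2, -366.1, 80.8]
orientation: [-3.142, -0.005, 2.441]
force: [-0.0, -0.6, -0.6]
gripper_width: 0.233
grasp_force: 40.0
```

Run:
```python
from knife import *
f=cam('wrist','w10'); s=bot.sense(); print(s['t'],s['ee_pos'],np.degrees(s['orientation']),s['gripper_width'],s['grasp_force'])
g=cam('side','d10'); cam('scene','s10')
cv2.imwrite('pics/w10s.png',np.hstack([cv2.resize(f['img'],(400,300)),cv2.resize(g['img'],(400,300))])[...,::-1])
knife(f,18,34,20,(551,-295),60)
```

```text
28.25 [ 488.26028569 -367.0355297    82.68580379] [ 1.79996354e+02 -1.04269474e-01  1.39837323e+02] 0.23413804762235008 39.991360902786255
  end 1 138 [ 602. -313.]
  end -1 328 [ 498. -235.]
handle [ 549.8 -273.8] [24.3 93.4] mid [ 542.6 -268.4] dir 143.3 topz 20.1
```

View pics/w10s.png

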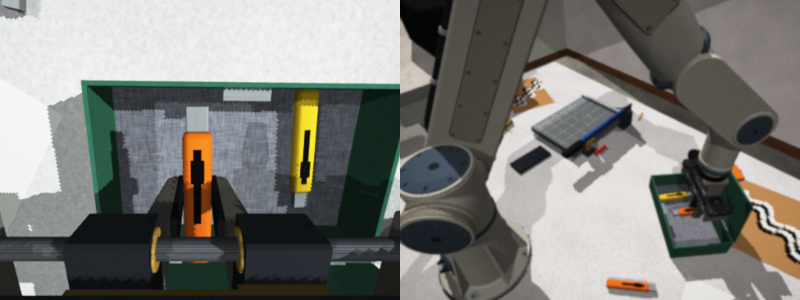

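Knife0 lies inside the box, and knife3 hangs above the floor beside it. Lowering and releasing.

>>> {"method": "servo_tool", "body": {
  "deltas": [
    [[0, 0, -0.15, 0, 0, 0], [0, 0, -0.28, 0, 0, 0], [0, 0, -0.34, 0, 0, 0], [0, 0, -0.365, 0, 0, 0], [0, 0, -0.365, 0, 0, 0]]
  ]
}}

```text
t: 28.98
ee_pos: [488.6, -368.1, 10.9]
orientation: [3.142, 0.001, 2.44]
force: [0.1, 0.5, -0.2]
gripper_width: 0.236
grasp_force: 40.0
```

>>> {"method": "servo_tool", "body": {
  "deltas": [
    [[0, 0, 0, 0, 0, 0], [0, 0, 0, 0, 0, 0], [0, 0, 0, 0, 0, 0], [0, 0, 0, 0, 0, 0], [0, 0, 0, 0, 0, 0]]
  ],
  "grip": 0.45
}}

```text
t: 29.6
ee_pos: [488.1, -367.8, 10.2]
orientation: [-3.142, 0.0, 2.44]
force: [-0.4, 0.2, -0.4]
gripper_width: 0.448
grasp_force: 0.0
```

>>> {"method": "servo_tool", "body": {
  "deltas": [
    [[0, 0, 0.2, 0, 0, 0], [0, 0, 0.4, 0, 0, 0], [0, 0, 0.7, 0, 0, 0], [0, 0, 1, 0, 0, 0], [-0.2, 0.2, 1, 0, 0, 0], [-0.4, 0.3, 1, 0, 0, 0], [-0.4, 0.3, 1, 0, 0, 0]]
  ]
}}

```text
t: 30.48
ee_pos: [405.8, -306.3, 210.3]
orientation: [-3.141, -0.001, 2.44]
force: [1.0, -0.1, -0.1]
gripper_width: 0.449
grasp_force: 0.0
```

Run:
```python
from h import *
f=cam('wrist','w11'); s=bot.sense(); print(s['t'],s['ee_pos'],np.degrees(s['orientation']),s['gripper_width'],s['grasp_force'])
g=cam('side','d11'); sc=cam('scene','s11')
cv2.imwrite('pics/w11s.png',np.vstack([np.hstack([cv2.resize(f['img'],(400,300)),cv2.resize(g['img'],(400,300))]),np.hstack([cv2.resize(sc['img'][60:230,90:320],(400,300)),cv2.resize(g['img'][140:380,290:512],(400,300))])])[...,::-1])
# lid: green / orange points above 70
th=np.radians(-40.7);ux=np.array([np.cos(th),np.sin(th)]);uy=np.array([-ux[1],ux[0]]);C=np.array([517.5,-338.5])
for n,F in(('side',g),('scene',sc)):
    P=cloud(F);h=cv2.cvtColor(F['img'],cv2.COLOR_RGB2HSV)
    a=(P[...,:2]-C)@ux;b=(P[...,:2]-C)@uy
    k=(P[...,2]>70)&(P[...,2]<260)&(abs(b)<140)&(a>20)&(a<250)&(h[...,0]>60)&(h[...,0]<95)&(h[...,1]>70)
    print(n,k.sum(),np.polyfit(P[k][:,2],a[k],1),'z',P[k][:,2].max(),'a',a[k].min(),a[k].max(),'b',b[k].min(),b[k].max())
    o=(P[...,2]>70)&(abs(b)<140)&(a>20)&(a<300)&(h[...,0]>5)&(h[...,0]<16)&(h[...,1]>150)
    if o.sum(): print('orange',o.sum(),np.median(P[o],0),np.median(a[o]),np.median(b[o]))
```

```text
30.525 [ 407.61914075 -307.51843928  210.61612724] [1.79997954e+02 4.37286927e-02 1.39766517e+02] 0.4493636808212809 0.0
side 3566 [-0.09444399 91.59977379] z 232.13473039783253 a 67.74690875667622 87.13335968475666 b -137.1447319972558 131.1978206226778
orange 202 [ 590.01649244 -412.43177418  206.20125558] 104.14769988567726 -9.04346049662746
scene 581 [-0.09159832 89.1159369 ] z 231.42747738810738 a 66.75948862415454 85.36101062507603 b -130.85270449435183 139.63958468057933
orange 76 [ 598.78650959 -395.93319285  204.20813953] 98.71227989061939 11.180439399136933
```

View pics/w11s.png

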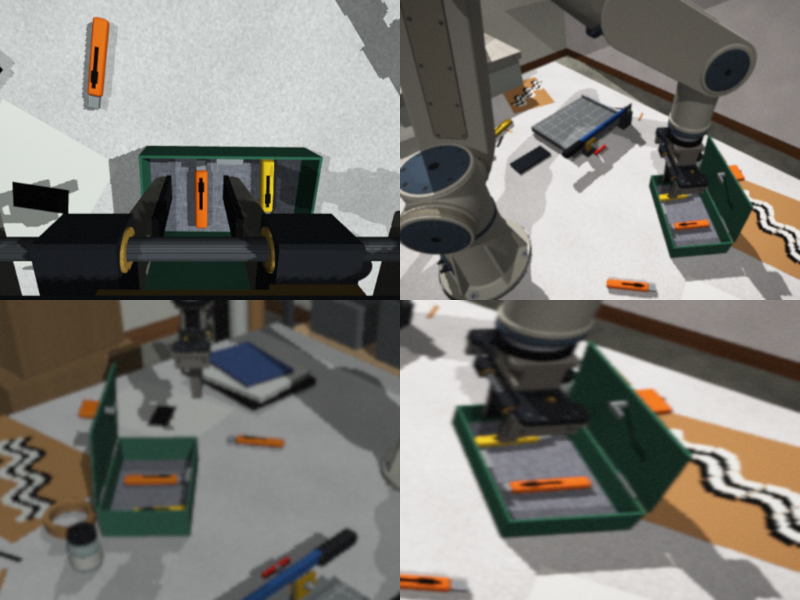

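Both knives are inside the box and the lid leans at about 1.48 rad. I'll close the fingers and go over and behind the lid on the right-hand side, clear of the latch.

>>> {"method": "servo_tool", "body": {
  "deltas": [
    [[0, 0, 0.2, 0, 0, 0], [0, 0, 0.33, 0, 0, 0], [0.2, -0.2, 0.33, 0, 0, 0], [0.4, -0.4, 0.33, 0, 0, 0], [0.6, -0.6, 0.33, 0, 0, 0], [0.771, -0.741, 0.33, 0, 0, 0], [0.771, -0.741, 0.33, 0, 0, 0], [0.771, -0.741, 0.33, 0, 0, 0]]
  ],
  "grip": 0
}}

```text
t: 31.62
ee_pos: [562.3, -455.7, 275.1]
orientation: [3.142, -0.002, 2.44]
force: [0.2, -0.9, 0.2]
gripper_width: 0.004
grasp_force: 0.0
```

>>> {"method": "servo_tool", "body": {
  "deltas": [
    [[0, 0, -0.15, 0, 0, 0], [0, 0, -0.3, 0, 0, 0], [0, 0, -0.355, 0, 0, 0], [0, 0, -0.355, 0, 0, 0]]
  ]
}}

```text
t: 32.12
ee_pos: [561.9, -455.6, 205.3]
orientation: [-3.142, -0.001, 2.44]
force: [-0.1, 0.2, 0.5]
gripper_width: 0.002
grasp_force: 0.0
```

Run:
```python
from h import *
s=bot.sense(); print(s['t'],s['ee_pos'],np.degrees(s['orientation']),s['gripper_width'],s['force'])
g=cam('side','d12'); sc=cam('scene','s12')
cv2.imwrite('pics/d12s.png',np.hstack([cv2.resize(sc['img'][20:220,70:320],(400,320)),cv2.resize(g['img'][120:340,270:512],(400,320))])[...,::-1])
```

```text
32.125 [ 561.92276667 -455.57446918  205.28806255] [-1.79999837e+02 -4.09432425e-02  1.39785929e+02] 0.0019410296612639027 [-0.116946    0.19281281  0.47975529]
```

View pics/d12s.png

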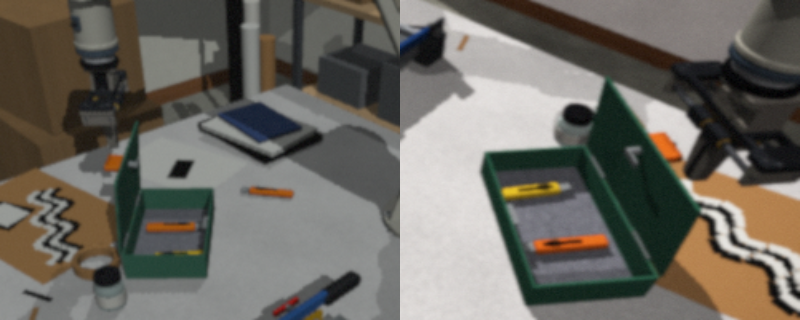

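The fingers are behind the lid, to the right of the orange latch, and both knives lie flat in the box. Pushing the lid along its arc.

>>> {"method": "servo_tool", "body": {
  "deltas": [
    [[-0.086, 0.074, 0, 0, 0, 0], [-0.16, 0.138, -0.018, 0, 0, 0], [-0.235, 0.202, -0.039, 0, 0, 0], [-0.286, 0.246, -0.067, 0, 0, 0], [-0.335, 0.288, -0.099, 0, 0, 0], [-0.38, 0.327, -0.14, 0, 0, 0], [-0.423, 0.364, -0.184, 0, 0, 0], [-0.462, 0.398, -0.236, 0, 0, 0], [-0.498, 0.428, -0.291, 0, 0, 0], [-0.53, 0.455, -0.352, 0, 0, 0], [-0.554, 0.477, -0.415, 0, 0, 0], [-0.575, 0.495, -0.483, 0, 0, 0]]
  ]
}}

```text
t: 33.72
ee_pos: [446.9, -356.7, 107.6]
orientation: [-3.141, -0.0, 2.44]
force: [-0.0, 0.9, 1.9]
gripper_width: 0.004
grasp_force: 0.5
```

>>> {"method": "servo_tool", "body": {
  "deltas": [
    [[-0.016, 0.013, -0.067, 0, 0, 0], [-0.028, 0.023, -0.14, 0, 0, 0], [-0.031, 0.027, -0.18, 0, 0, 0], [-0.031, 0.027, -0.2, 0, 0, 0], [-0.031, 0.027, -0.208, 0, 0, 0], [-0.031, 0.027, -0.208, 0, 0, 0]]
  ]
}}

```text
t: 34.48
ee_pos: [441.4, -351.8, 67.2]
orientation: [3.142, 0.001, 2.44]
force: [-0.6, 0.3, 0.2]
gripper_width: 0.003
grasp_force: 0.0
```

>>> {"method": "servo_tool", "body": {
  "deltas": [
    [[0, 0, -0.008, 0, 0, 0], [0, 0, -0.014, 0, 0, 0], [0, 0, -0.018, 0, 0, 0], [0, 0, -0.018, 0, 0, 0]]
  ]
}}

```text
t: 34.98
ee_pos: [441.7, -352.1, 66.3]
orientation: [-3.142, 0.002, 2.44]
force: [-7.2, 5.7, 30.4]
gripper_width: 0.007
grasp_force: 15.3
```

The lid is shut (hard stop at z=66 with 30 N). I'll lift, turn and look at the latch.

>>> {"method": "servo_tool", "body": {
  "deltas": [
    [[0, 0, 0.2, 0, 0, 0], [0, 0, 0.4, 0, 0, -0.15], [0.1, 0.1, 0.55, 0, 0, -0.3], [0.185, 0.235, 0.55, 0, 0, -0.45], [0.185, 0.235, 0.55, 0, 0, -0.6], [0.185, 0.235, 0.55, 0, 0, -0.76], [0.185, 0.235, 0.55, 0, 0, -0.76]]
  ],
  "grip": 1
}}

```text
t: 35.85
ee_pos: [478.3, -304.6, 173.6]
orientation: [3.141, 0.0, 1.645]
force: [-0.3, -0.5, -0.3]
gripper_width: 0.745
grasp_force: 0.0
```

>>> {"method": "servo_tool", "body": {
  "deltas": [
    [[0, 0, 0, 0, 0, -0.15], [0, 0, 0, 0, 0, -0.3], [0, 0, 0, 0, 0, -0.45], [0, 0, 0, 0, 0, -0.6], [0, 0, 0, 0, 0, -0.748], [0, 0, 0, 0, 0, -0.748]]
  ]
}}

```text
t: 36.6
ee_pos: [478.1, -304.8, 173.5]
orientation: [3.141, -0.0, 0.865]
force: [-0.2, -0.8, 0.0]
gripper_width: 1.002
grasp_force: 0.0
```

Run:
```python
from h import *
f=cam('wrist','w13'); s=bot.sense(); print(s['t'],s['ee_pos'],np.degrees(s['orientation']),s['gripper_width'],s['qpos'])
P=cloud(f);h=cv2.cvtColor(f['img'],cv2.COLOR_RGB2HSV)
o=(h[...,0]>=5)&(h[...,0]<=16)&(h[...,1]>150)&(h[...,2]>50)&(abs(P[...,2]-107)<6)
vv,uu=np.nonzero(o);p=np.array([onz(f,u,v,107)[:2] for u,v in zip(uu,vv)]);print('wing',cv2.minAreaRect(p.astype(np.float32)),np.median(P[o],0),uu.mean(),vv.mean())
k=(h[...,0]>60)&(h[...,0]<95)&(h[...,1]>70)&(P[...,2]>55)&(P[...,2]<80); p=P[k]; print('lid',len(p),np.percentile(p[:,2],[2,50,98]),cv2.minAreaRect(p[:,:2].astype(np.float32)))
```

```text
36.65 [ 478.11956254 -304.72372148  173.42979121] [1.79992450e+02 5.15067740e-04 4.96333479e+01] 1.0032784156785763 [-5.70051164e-01  3.07177939e-01  1.79947777e+00 -3.09092884e-05
  1.03480758e+00  1.34495607e-01]
wing ((478.4908447265625, -303.1421813964844), (52.617862701416016, 13.554150581359863), 49.05911636352539) [ 480.97459274 -300.13987495  107.57909463] 250.698224852071 200.6319526627219
lid 34491 [65.77929964 67.22252774 68.68393309] ((519.218994140625, -333.35980224609375), (260.2017517089844, 169.03921508789062), 49.192169189453125)
```

View pics/w13.png

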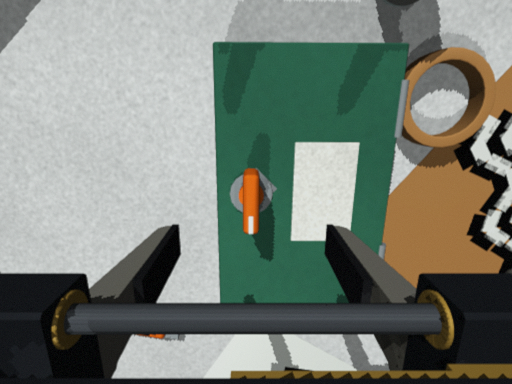

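The wing at (251,200) is parallel to the front edge, at world (478.5,-303), and the lid lies flat. Gripping it.

>>> {"method": "servo_tool", "body": {
  "deltas": [
    [[0.002, 0.006, -0.2, 0, 0, -0.01], [0.002, 0.006, -0.4, 0, 0, -0.01], [0.002, 0.006, -0.48, 0, 0, -0.01], [0.002, 0.006, -0.49, 0, 0, -0.01], [0.002, 0.006, -0.49, 0, 0, -0.01]]
  ]
}}

```text
t: 37.28
ee_pos: [479.3, -303.9, 76.5]
orientation: [3.14, -0.0, 0.851]
force: [0.8, -1.4, -0.1]
gripper_width: 0.998
grasp_force: 0.0
```

>>> {"method": "servo_tool", "body": {
  "deltas": [
    [[0, 0, 0, 0, 0, 0], [0, 0, 0, 0, 0, 0], [0, 0, 0, 0, 0, 0], [0, 0, 0, 0, 0, 0], [0, 0, 0, 0, 0, 0], [0, 0, 0, 0, 0, 0], [0, 0, 0, 0, 0, 0], [0, 0, 0, 0, 0, 0], [0, 0, 0, 0, 0, 0], [0, 0, 0, 0, 0, 0], [0, 0, 0, 0, 0, 0]]
  ],
  "grip": 0,
  "newtons": 25
}}

```text
t: 38.65
ee_pos: [478.0, -302.9, 75.3]
orientation: [-3.14, 0.0, 0.85]
force: [-2.7, 4.1, 4.4]
gripper_width: 0.147
grasp_force: 25.0
```

>>> {"method": "servo_tool", "body": {
  "deltas": [
    [[0, 0, 0, 0, 0, -0.08], [0, 0, 0, 0, 0, -0.16], [0, 0, 0, 0, 0, -0.24], [0, 0, 0, 0, 0, -0.32], [0, 0, 0, 0, 0, -0.4], [0, 0, 0, 0, 0, -0.48], [0, 0, 0, 0, 0, -0.56], [0, 0, 0, 0, 0, -0.64], [0, 0, 0, 0, 0, -0.72], [0, 0, 0, 0, 0, -0.75]]
  ]
}}

```text
t: 39.9
ee_pos: [478.4, -303.5, 75.8]
orientation: [3.141, 0.0, 0.063]
force: [-5.6, 1.9, 10.0]
gripper_width: 0.151
grasp_force: 25.0
```

>>> {"method": "servo_tool", "body": {
  "deltas": [
    [[0, 0, 0, 0, 0, -0.08], [0, 0, 0, 0, 0, -0.16], [0, 0, 0, 0, 0, -0.24], [0, 0, 0, 0, 0, -0.32], [0, 0, 0, 0, 0, -0.4], [0, 0, 0, 0, 0, -0.48], [0, 0, 0, 0, 0, -0.56], [0, 0, 0, 0, 0, -0.64], [0, 0, 0, 0, 0, -0.72], [0, 0, 0, 0, 0, -0.75], [0, 0, 0, 0, 0, -0.75]]
  ]
}}

```text
t: 41.28
ee_pos: [478.2, -304.0, 75.3]
orientation: [3.141, -0.0, -0.72]
force: [-4.4, -1.8, 2.7]
gripper_width: 0.153
grasp_force: 25.0
```

>>> {"method": "servo_tool", "body": {
  "deltas": [
    [[0, 0, 0, 0, 0, 0], [0, 0, 0, 0, 0, 0], [0, 0, 0, 0, 0, 0], [0, 0, 0, 0, 0, 0], [0, 0, 0, 0, 0, 0]]
  ],
  "grip": 0.6
}}

```text
t: 41.9
ee_pos: [478.6, -303.4, 75.4]
orientation: [-3.142, -0.0, -0.721]
force: [0.0, -0.8, 0.1]
gripper_width: 0.602
grasp_force: 0.0
```

>>> {"method": "servo_tool", "body": {
  "deltas": [
    [[0, 0, 0.2, 0, 0, 0], [0, 0, 0.4, 0, 0, 0], [-0.1, 0.1, 0.7, 0, 0, 0], [-0.3, 0.3, 0.9, 0, 0, 0], [-0.3, 0.3, 0.9, 0, 0, 0], [-0.3, 0.3, 0.9, 0, 0, 0]]
  ]
}}

```text
t: 42.65
ee_pos: [418.8, -243.5, 255.6]
orientation: [-3.141, -0.002, -0.72]
force: [0.4, -0.6, -0.5]
gripper_width: 0.6
grasp_force: 0.0
```

Run:
```python
from h import *
f=cam('wrist','w14'); s=bot.sense(); print(s['t'],s['ee_pos'],np.degrees(s['orientation']),s['gripper_width'])
P=cloud(f);h=cv2.cvtColor(f['img'],cv2.COLOR_RGB2HSV)
o=(h[...,0]>=5)&(h[...,0]<=16)&(h[...,1]>150)&(h[...,2]>50)&(abs(P[...,2]-107)<6)
vv,uu=np.nonzero(o);p=np.array([onz(f,u,v,107)[:2] for u,v in zip(uu,vv)]);print('wing',len(p),cv2.minAreaRect(p.astype(np.float32)) if len(p) else '')
k=(h[...,0]>60)&(h[...,0]<95)&(h[...,1]>70)&(P[...,2]>55)&(P[...,2]<80); print('lid z',k.sum(),np.percentile(P[k][:,2],[2,50,98]) if k.any() else '')
g=cam('side','d14'); sc=cam('scene','s14')
c=lambda a:cv2.resize(a,(400,300),interpolation=cv2.INTER_CUBIC)
cv2.imwrite('pics/f14.png',np.vstack([np.hstack([c(f['img']),c(g['img'])]),np.hstack([c(sc['img']),c(g['img'][110:210,170:303])])])[...,::-1])
```

```text
42.7 [ 418.89155157 -243.72341186  254.85515301] [ 1.79996977e+02 -1.45719708e-02 -4.12890339e+01] 0.5975904604215789
wing 603 ((477.5820617675781, -303.7647399902344), (13.563600540161133, 51.977108001708984), 49.41633605957031)
lid z 24921 [65.6354993  67.2735672  68.88401423]
```

View pics/f14.png

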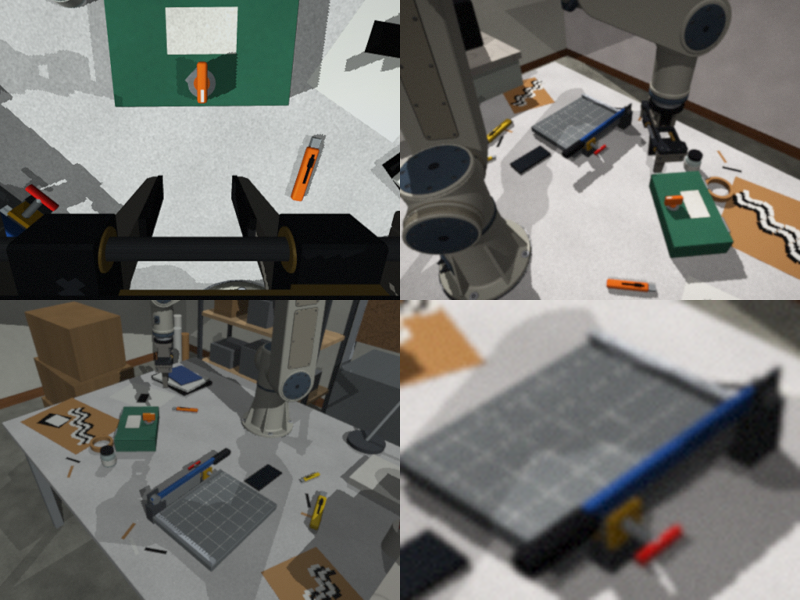

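The latch is square to the front edge and the lid is flat. The arm is down with the pin in place, and the tape, ink jar and phone are untouched. One numeric check on the pin's cross bar before handing in.

Run:
```python
from h import *
for n in('d14','s14'):
    f=load(n);P=cloud(f);h=cv2.cvtColor(f['img'],cv2.COLOR_RGB2HSV)
    r=((h[...,0]<5)|(h[...,0]>174))&(h[...,1]>120)&(abs(P[...,0]-515)<70)&(abs(P[...,1]-50)<90)
    p=P[r]; print(n,len(p),np.median(p,0).round(1),p.min(0).round(),p.max(0).round())
    b=(h[...,0]>100)&(h[...,0]<128)&(h[...,1]>90)&(P[...,2]>80)&(P[...,2]<130)&(P[...,0]>480)&(P[...,0]<760)&(abs(P[...,1]-105)<40); print('bar slope',np.polyfit(P[b][:,0],P[b][:,2],1))
```

```text
d14 84 [521.2  37.3  54.5] [467.  31.  -1.] [581.  87.  82.]
bar slope [1.50671486e-03 9.20299089e+01]
s14 52 [524.1  44.   54.6] [491.  36.  49.] [551.  50.  58.]
bar slope [2.29227583e-03 9.10044779e+01]
```

```bash
python3 -c "
from plant import bot
print(bot.close_job())"
```

```text
the job is handed in; nothing more can be done
None
```

The job is handed in: the blade arm is down and pinned, both craft knives on the table (yellow and orange) are in the shut box, and the latch is locked.

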